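# Fetch the packet from behind the hand stamps

### The job

A small packet has ended up behind the three hand stamps on the rack: first move all three stamps aside into the grey tray, then take the packet out and lay it flat on the green mat, inside the white outline. Only then stand each stamp back on the rack, wholly on the round pad of its own colour, whichever pad it stood on before. Keep the stamps upright throughout and leave the mug where it is.

Things in the scene. Friction and masses are not known exactly. Their poses are not given: they have to be found in the camera images.
- stamp_red: hand stamp with a red knob, loose, about 0.15 kg, 88 mm tall, upright on one of the three pads (of any colour). Round steel foot 40 mm in diameter and 16 mm high, thin dark stem 14 mm in diameter, red cylindrical knob 32 mm in diameter from 52 to 88 mm above the underside (grip it there). Origin: centre of the underside, z up along the stem; its yaw means nothing.
- stamp_yellow: hand stamp with a yellow knob, loose, about 0.15 kg, 88 mm tall, upright on one of the three pads (of any colour). Round steel foot 40 mm in diameter and 16 mm high, thin dark stem 14 mm in diameter, yellow cylindrical knob 32 mm in diameter from 52 to 88 mm above the underside (grip it there). Origin: centre of the underside, z up along the stem; its yaw means nothing.
- stamp_blue: hand stamp with a blue knob, loose, about 0.15 kg, 88 mm tall, upright on one of the three pads (of any colour). Round steel foot 40 mm in diameter and 16 mm high, thin dark stem 14 mm in diameter, blue cylindrical knob 32 mm in diameter from 52 to 88 mm above the underside (grip it there). Origin: centre of the underside, z up along the stem; its yaw means nothing.
- pad_red: red round pad, 60 mm across, 3 mm thick, fixed on the pale rack: the place of the red stamp. The pads lie in a row 85 mm apart, in any order. Origin: centre of its underside, on the rack's floor, 12 mm above the table; the pad's top is 3 mm above that. x points across the row, away from the robot; y along the row.
- pad_yellow: yellow round pad, 60 mm across, 3 mm thick, fixed on the pale rack: the place of the yellow stamp. The pads lie in a row 85 mm apart, in any order. Origin: centre of its underside, on the rack's floor, 12 mm above the table; the pad's top is 3 mm above that. x points across the row, away from the robot; y along the row.
- pad_blue: blue round pad, 60 mm across, 3 mm thick, fixed on the pale rack: the place of the blue stamp. The pads lie in a row 85 mm apart, in any order. Origin: centre of its underside, on the rack's floor, 12 mm above the table; the pad's top is 3 mm above that. x points across the row, away from the robot; y along the row.
- packet: cardboard packet, white label and orange strip on top, loose, about 0.14 kg, 120 x 46 x 38 mm (x, y, z), lying on the rack's floor (12 mm above the table) behind the stamps, long side along the row, about 12 mm behind their feet. 40 mm or more behind it stands the rack's rear wall, 55 mm high above the table, with short side walls 50 mm high. Origin: centre of its underside, x along its length, z up.
- side_tray: shallow empty dark-grey tray fixed on the table at one side of the rack (left or right), 250 x 140 mm (x, y) outside, wall 5 mm thick, rim 12 mm above the table, floor 5 mm above the table. Origin: centre of its underside, x along its length, pointing roughly away from the robot.
- mat: green mat fixed on the table at the other side of the rack, 240 x 130 mm (x, y), 3 mm thick, with a white rectangular outline in its middle, 150 mm (x) by 76 mm (y) inside the lines. Origin: centre of its underside, on the table; x along its length and the outline's length, pointing roughly away from the robot.
- mug: white mug, loose, standing on the table in front of the rack, 76 mm in diameter, 85 mm tall, handle on its +y side. A bystander: not to be moved. Origin: centre of its underside.
Mind the look-alikes: they are no part of the job. Leave any turquoise look-alike of the packet alone.

How it is judged:
By the outcome, as a careful person would: the job done as asked, in the order asked, and still so for the second after the job is handed in, with the robot touching nothing.
It also fails if it takes over 136 s, if anything falls off the work surface, if the arm or the gripper's body presses on something with over 40 N, if the wrist force passes 120 N, or if a joint passes its speed limit or range.

### The arm

A 7-joint arm with a two-finger parallel gripper is mounted at the origin on the work surface. World frame = base frame: x ahead of the robot, y to its left, z up, the work surface at z = 0. Lengths are in m, angles in rad, forces in N, time in s.
With the tool pointing down it reaches from about 0.425 to 0.925 m from the base axis. Payload 6.8 kg.
Tool frame: the origin (TCP) lies midway between the tips of the shut fingers; the grasp point (between the pads) lies 19 mm behind it; y points along the fingers, z is the direction in which the jaws open and shut, and the axes are right-handed (so a half turn about y gives the same grasp; the last joint's range is limited). The gripper opens to 85 mm and grips with 20 to 120 N. Pads are 22 mm wide; open, the fingers measure 114 mm over their backs; the gripper's body (76 mm by 85 mm) begins 54 mm behind the grasp point. The pads swing forward as they close: fully open they stand 13 mm farther back than shut.
Start: joints at [-1.271, 0.477, 0.022, 1.555, -0.011, 1.109, -0.083], TCP at [0.268, 0.62, 0.231] pointing down, gripper open.
Joint ranges: [-2.96, 2.96], [-0.34, 2.1], [-1.41, 1.46], [0.24, 2.44], [-1.37, 4.51], [0.17, 1.92], [-2.96, 2.96]. Speed limits (rad/s): [2.39, 2.39, 3.14, 3.14, 3.14, 3.14, 3.14].

### API

Orientations are given as a unit quaternion [w, x, y, z].
In Python, from station import bot gives the robot as it stands. The module is installed in compiled form; this text tells all that it offers.
- The arm moves only by the shell command python3 -m crank 'ROWS' [FORCE]. ROWS is JSON, a list of rows, each an object with "linear": the shift along the tool's x, y, z in m, a list of three; "dr": the turn, a rotation vector about the tool's x, y, z in degrees, a list of three; "hand": the gripper command: -1 is shut, 1 is fully open, values between are in proportion. A call has 1 to 10 rows; each row is the pose to reach, as a shift and turn from the pose commanded when the call began, along the tool's axes at that moment; what a row does not reach only later rows make up. A row lasts 1/12 s, in which the tool goes at most 41.7 mm and 7.16 degrees, less where a joint would pass 70% of its speed; a pose out of reach is approached as far as the arm can. A call with a gripper value outside its range is refused whole. The fingers move at their own pace and stop on an object; FORCE is the grip in N (left out, the last holds). Time passes only in rows, so rows that repeat a pose let the fingers close. It gives the time, the measured TCP pose, the force and the opening at its end, in the units of the state.
- bot.get_obs(): the state, without advancing time (a new reading comes with each control period).
- bot.read_camera(name): name is "side" or "top" or "wrist"; returns the picture (384x512x3 uint8, blue, green, red); there is no depth.
- bot.camera_params(name): a dict with "K" (3x3 intrinsics, pixels), "R" (3x3) and "t" (3): a world point X has camera coordinates R X + t; the wrist camera has in their place "hand_eye" (4x4, takes a point from camera to tool coordinates, whose origin is the TCP and whose axes are the tool frame's). Camera axes: x right, y down, z forward; pixel columns grow to the right and rows downward; lengths in m; the calibration is good to about 2 mm. A picture is of the moment at which its call begins: read the wrist's pose just before it. camera_params takes no time and is no camera call.
- bot.hand_in(): hands the job in, once; it reports no verdict.
Trained networks look in the newest picture that a camera, given by its name, has taken for a name from the list of things; names that differ only in an ending like _2 or _b are one class to them, and where a whole thing is asked for, a point or a joint stands for the part that bears it (a point fixed in the world has none). Each returns a list of dicts, best first, with "score" (0 to 1); they miss things now and then, are a little off and sometimes report something else, mostly with a low value. They report only what shows in the picture. A call takes as long as a camera call. They do not tell look-alikes from the thing itself.
- bot.search_frame(camera, target): "extent" ([left, top, right, bottom] in pixels, round what is visible of it).
- bot.cut_out(camera, target): "pixels" (384x512 bool, what is visible of it) and "extent" ([left, top, right, bottom] in pixels, round what is visible of it).
- bot.place_of(camera, target): "xy" ([column, row] in pixels: a listed point, or the origin of a listed thing).
The state is a dict: "t": time; "q": joint angles; "joint_vel": joint speeds; "joint_torque": joint torques, N m; "eef_pos": TCP position; "tool_rot": TCP orientation; "contact_force": force on the tool from outside, world axes, zero at the start; "torque": the same for the moment, N m; "gripper_width": opening from 0.0 (shut) to 1.0 (fully open).
Only numpy, scipy, OpenCV 4.12 (cv2) and the standard library are available. Lean on these libraries where they do the work, as an engineer would, in place of code of your own. Each camera call takes 0.05 s, during which the arm holds its last target. There are 200 camera calls.

## Working session

There is one attempt and no reset: what is moved stays moved. The work goes in short steps, Python scripts to look and compute and a shell command to move; the robot and the scene stay as the last step left them, time stands still between calls to the robot, and variables do not carry over. Pictures are saved under pics/ and viewed, about 12 in all and at most 16, crops included, and the job is handed in when it is done.

```bash
mkdir -p pics
python3 - <<'E'
from station import bot
import cv2,numpy as np
np.set_printoptions(precision=4,suppress=True)
o=bot.get_obs();print({k:np.round(v,4) for k,v in o.items()})
for c in ["top","side","wrist"]:
    cv2.imwrite(f"pics/{c}0.png",bot.read_camera(c)); print(c,bot.camera_params(c))
E
```

```text
{'t': np.float64(0.0), 'q': array([-1.2711,  0.4778,  0.0223,  1.5565, -0.0115,  1.1093, -0.0831]), 'joint_vel': array([ 0.0003,  0.0016, -0.0005,  0.0011, -0.0002, -0.0004, -0.0024]), 'joint_torque': array([ -0.0008, -59.6459,   1.6075, -28.1205,   0.0124,   0.0091,
         0.    ]), 'eef_pos': array([0.2675, 0.6191, 0.2303]), 'tool_rot': array([-0.6918,  0.6931, -0.1433,  0.1431]), 'contact_force': array([-0.5691,  0.2562,  0.2508]), 'torque': array([ 0.0257, -0.0265, -0.0261]), 'gripper_width': np.float64(1.0008)}
top {'K': array([[349.6055,   0.    , 250.5889],
       [  0.    , 349.6055, 192.477 ],
       [  0.    ,   0.    ,   1.    ]]), 'R': array([[-0.008 , -0.9998,  0.0168],
       [-0.9977,  0.0068, -0.0676],
       [ 0.0675, -0.0173, -0.9976]]), 't': array([0.0008, 0.4306, 0.734 ])}
side {'K': array([[370.4617,   0.    , 256.0637],
       [  0.    , 370.4617, 192.7251],
       [  0.    ,   0.    ,   1.    ]]), 'R': array([[-0.9984, -0.0548, -0.0113],
       [-0.0311,  0.7107, -0.7028],
       [ 0.0465, -0.7014, -0.7113]]), 't': array([0.4471, 0.0284, 0.9475])}
wrist {'K': array([[340.9413,   0.    , 259.9803],
       [  0.    , 340.9413, 189.0808],
       [  0.    ,   0.    ,   1.    ]]), 'hand_eye': array([[ 0.0007,  0.96  ,  0.2801, -0.07  ],
       [-0.0006, -0.2801,  0.96  , -0.1434],
       [ 1.    , -0.0008,  0.0004,  0.0003],
       [ 0.    ,  0.    ,  0.    ,  1.    ]])}
```

View pics/top0.png

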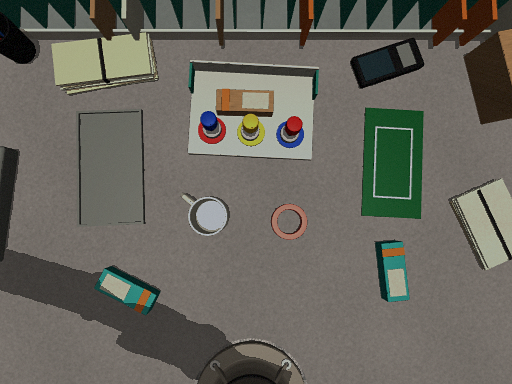

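View pics/side0.png

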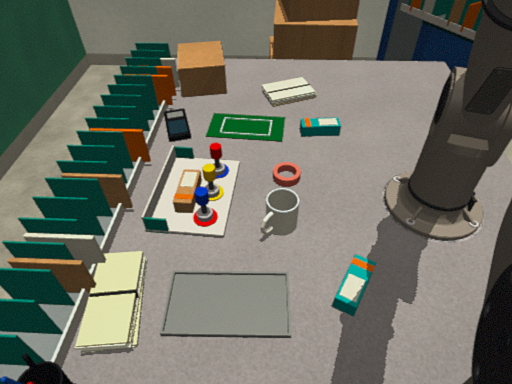

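Top view: blue stamp (209,122) stands on the red pad, yellow (250,125) on the yellow pad, red (293,128) on the blue pad. The packet is orange with a white label at (245,101). Its look-alikes are turquoise, at (128,288) and (394,270), and are to be left alone. The tray is on the left (112,167), the mat on the right (392,163), and the mug is at (208,216). The side view agrees.

```bash
cat > h.py <<'E'
from station import bot
import cv2,numpy as np
from scipy.spatial.transform import Rotation as Rn
np.set_printoptions(precision=4,suppress=True)
def cam(c):
    p=bot.camera_params(c)
    if c!="wrist": return p["K"],np.array(p["R"]),np.array(p["t"])
    o=bot.get_obs();T=np.eye(4);q=o["tool_rot"]
    T[:3,:3]=Rn.from_quat([q[1],q[2],q[3],q[0]]).as_matrix();T[:3,3]=o["eef_pos"]
    W=np.linalg.inv(T@p["hand_eye"]);return p["K"],W[:3,:3],W[:3,3]
def atz(C,uv,z):
    K,R,t=C;d=R.T@np.linalg.inv(K)@np.array([*uv,1.]);c=-R.T@t
    return c+d*(z-c[2])/d[2]
def proj(C,X):
    K,R,t=C;p=K@(R@np.array(X)+t);return p[:2]/p[2]
def tri(A,a,B,b):
    X=cv2.triangulatePoints(A[0]@np.c_[A[1],A[2]],B[0]@np.c_[B[1],B[2]],np.array(a,float),np.array(b,float))[:,0];return X[:3]/X[3]
def tool():
    o=bot.get_obs();q=o["tool_rot"];return np.array(o["eef_pos"]),Rn.from_quat([q[1],q[2],q[3],q[0]]).as_matrix()
E
python3 - <<'E'
from h import *
T,S=cam("top"),cam("side")
bot.read_camera("top");bot.read_camera("side")
Z=dict(stamp_red=.015,stamp_yellow=.015,stamp_blue=.015,pad_red=.012,pad_yellow=.012,pad_blue=.012,packet=.012,side_tray=0,mat=0,mug=0)
for n,z in Z.items():
    a=bot.place_of("top",n)[:2];b=bot.place_of("side",n)[:2]
    print(n,[(round(r["score"],2),r["xy"],atz(T,r["xy"],z)[:2]) for r in a],[(round(r["score"],2),r["xy"],atz(S,r["xy"],z)[:2]) for r in b])
# knob tops by hue, mat, tray etc.
for n in ["packet","side_tray","mat","stamp_red","stamp_yellow","stamp_blue"]:
    for c,C in(("top",T),("side",S)):
        for r in bot.cut_out(c,n)[:2]:
            m=np.array(r["pixels"]).astype(np.uint8)
            rc=cv2.minAreaRect(cv2.findNonZero(m)); bx=cv2.boxPoints(rc)
            z={"packet":.05,"side_tray":.012,"mat":.003}.get(n,.088)
            print(n,c,round(r["score"],2),r["extent"],[atz(C,p,z)[:2].round(3).tolist() for p in bx])
R=tool();print(R)
E
python3 - <<'E'
import cv2
a=cv2.imread('pics/top0.png')[50:170,170:330];b=cv2.imread('pics/side0.png')[130:250,135:255]
cv2.imwrite('pics/crop0.png',cv2.hconcat([cv2.resize(a,(640,480)),cv2.resize(b,(480,480))])[:, :][:, :1120] if 0 else cv2.hconcat([cv2.resize(a,(440,330)),cv2.resize(b,(330,330))]))
E
```

```text
stamp_red [(0.56, [290.5, 135.3], array([ 0.5542, -0.09  ]))] [(0.85, [220.7, 172.7], array([ 0.5492, -0.0786]))]
stamp_yellow [(0.59, [250.8, 132.7], array([ 0.5603, -0.0039]))] [(0.82, [210.5, 193.0], array([0.5662, 0.0006])), (0.61, [204.6, 214.7], array([0.5702, 0.0757]))]
stamp_blue [(0.71, [211.2, 129.0], array([0.5687, 0.0817]))] [(0.73, [208.5, 216.3], array([0.5598, 0.0805]))]
pad_red [(0.79, [212.3, 130.6], array([0.566 , 0.0796]))] [(0.71, [202.8, 222.4], array([0.5715, 0.0979]))]
pad_yellow [(0.64, [249.2, 130.7], array([ 0.5654, -0.0005]))] [(0.62, [210.3, 189.8], array([ 0.5691, -0.0141]))]
pad_blue [(0.62, [287.9, 137.1], array([ 0.551 , -0.0846]))] [(0.52, [219.0, 170.9], array([ 0.5555, -0.089 ]))]
packet [(0.79, [389.9, 267.9], array([ 0.2676, -0.2982])), (0.79, [130.7, 286.5], array([0.2348, 0.2507]))] [(0.91, [318.7, 134.6], array([ 0.2694, -0.2679])), (0.56, [350.3, 288.0], array([0.2379, 0.26  ]))]
side_tray [(0.75, [110.5, 171.4], array([0.4797, 0.302 ])), (0.58, [248.5, 131.3], array([0.5671, 0.0008]))] [(0.62, [229.0, 303.7], array([0.4868, 0.3012]))]
mat [(0
[... 1470 characters left out ...]
6 [215.7, 88.4, 274.9, 116.4] [[0.63, 0.065], [0.63, -0.047], [0.578, -0.046], [0.578, 0.065]]
stamp_yellow top 0.63 [239.5, 115.5, 260.6, 144.6] [[0.58, 0.016], [0.58, -0.019], [0.526, -0.018], [0.526, 0.017]]
stamp_yellow side 0.73 [202.3, 162.6, 221.3, 200.7] [[0.587, -0.025], [0.557, -0.036], [0.526, 0.08], [0.553, 0.089]]
stamp_blue top 0.75 [199.6, 108.2, 218.6, 137.8] [[0.574, 0.104], [0.59, 0.074], [0.543, 0.051], [0.527, 0.081]]
stamp_blue side 0.78 [193.6, 185.0, 214.4, 221.3] [[0.593, 0.054], [0.556, 0.045], [0.529, 0.154], [0.564, 0.162]]
(array([0.2677, 0.6197, 0.2313]), array([[ 0.918 ,  0.    ,  0.3966],
       [-0.3966,  0.    ,  0.918 ],
       [ 0.    , -1.    ,  0.    ]]))
```

View pics/crop0.png

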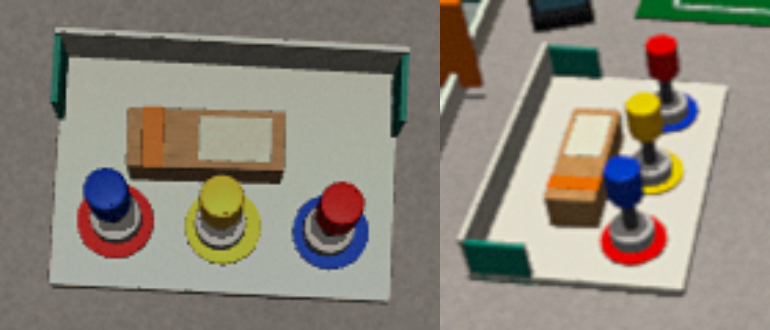

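The orange packet with the white label is the target: label (258,100), strip (225,101) in the top view. It lies behind the stamps and the turquoise ones are excluded. Next I'll refine positions with colour blobs in both views.

```bash
cat >> h.py <<'E'
HUE=dict(red=[(0,6),(174,180)],yellow=[(24,34)],blue=[(108,125)])
def blobs(img,col,roi,smin=120,amin=25):
    h=cv2.cvtColor(img,cv2.COLOR_BGR2HSV);m=np.zeros(h.shape[:2],np.uint8)
    for a,b in HUE[col]: m|=cv2.inRange(h,(a,smin,50),(b,255,255))
    k=np.zeros_like(m);x0,y0,x1,y1=roi;k[y0:y1,x0:x1]=m[y0:y1,x0:x1]
    n,l,s,c=cv2.connectedComponentsWithStats(k)
    return [(s[i,4],c[i],s[i,:4],l==i) for i in np.argsort(-s[:,4]) if i and s[i,4]>=amin]
E
python3 - <<'E'
from h import *
T,S=cam("top"),cam("side")
for c,C,roi in(("top",T,(185,60,320,160)),("side",S,(140,135,245,240))):
    im=cv2.imread(f"pics/{c}0.png")
    for col in HUE:
        for a,ce,s,l in blobs(im,col,roi)[:3]:
            print(c,col,a,ce,s,"knob z.085",atz(C,ce,.085)[:2],"hullctr z.015",
             atz(C,cv2.fitEllipse(cv2.convexHull(cv2.findNonZero(l.astype(np.uint8))))[0],.015)[:2])
# mat outline and packet in top
im=cv2.imread("pics/top0.png");h=cv2.cvtColor(im,cv2.COLOR_BGR2HSV)
g=cv2.inRange(h,(45,100,30),(75,255,255));g[:, :350]=0;g[:90]=0;g[225:]=0
ct=max(cv2.findContours(g,0,2)[0],key=cv2.contourArea)
print("mat",[atz(T,p,.003)[:2] for p in cv2.boxPoints(cv2.minAreaRect(ct))])
w=cv2.inRange(h,(0,0,150),(180,60,255));w[:, :366]=0;w[:,420:]=0;w[:115]=0;w[212:]=0
print("outline",[atz(T,p,.003)[:2] for p in cv2.boxPoints(cv2.minAreaRect(cv2.findNonZero(w)))])
o=cv2.inRange(h,(5,60,60),(22,255,255));o[:, :205]=0;o[:,285:]=0;o[:80]=0;o[115:]=0
print("packet",[(p,atz(T,p,.05)[:2]) for p in cv2.boxPoints(cv2.minAreaRect(cv2.findNonZero(o)))])
E
```

```text
top red 267 [211.9176 133.3895] [198 118  28  26] knob z.085 [0.5423 0.0736] hullctr z.015 [0.5671 0.0811]
top red 207 [293.8889 124.2464] [287 116  15  20] knob z.085 [ 0.5599 -0.0876] hullctr z.015 [ 0.5769 -0.0971]
top yellow 439 [251.0342 129.4169] [237 114  28  32] knob z.085 [ 0.5499 -0.0031] hullctr z.015 [ 0.5659 -0.0034]
top blue 232 [289.5259 137.5733] [277 121  27  27] knob z.085 [ 0.5334 -0.0785] hullctr z.015 [ 0.5571 -0.0881]
top blue 191 [208.0105 118.4607] [201 111  15  16] knob z.085 [0.5721 0.0812] hullctr z.015 [0.5919 0.0886]
side red 169 [205.4852 219.3964] [193 209  25  18] knob z.085 [0.5491 0.1498] hullctr z.015 [0.5683 0.0819]
side red 168 [215.3929 150.244 ] [210 142  12  18] knob z.085 [ 0.559  -0.0889] hullctr z.015 [ 0.5766 -0.1757]
side yellow 85 [208.3529 167.6118] [203 164  12   9] knob z.085 [ 0.5675 -0.0196] hullctr z.015 [ 0.5865 -0.098 ]
side yellow 81 [217.4074 194.2593] [209 185  15  16] knob z.085 [0.5329 0.0724] hullctr z.015 [ 0.5551 -0.0013]
side blue 213 [201.2958 195.3099] [195 187  14  19] knob z.085 [0.5699 0.0774] hullctr z.015 [0.5889 0.0085]
side blue 56 [223.1786 172.5536] [216 165  13  13] knob z.085 [ 0.5283 -0.0029] hullctr z.015 [ 0.5503 -0.086 ]
mat [array([ 0.3783, -0.2428]), array([ 0.6189, -0.2586]), array([ 0.6138, -0.3904]), array([ 0.3727, -0.3717])]
outline [array([ 0.4194, -0.2696]), array([ 0.5759, -0.2798]), array([ 0.5728, -0.3635]), array([ 0.4161, -0.3521])]
packet [(array([214.8721, 111.9934], dtype=float32), array([0.5956, 0.0707])), (array([216.1338,  87.3915], dtype=float32), array([0.6476, 0.0681])), (array([273.8538,  90.3515], dtype=float32), array([ 0.6411, -0.052 ])), (array([272.5921, 114.9534], dtype=float32), array([ 0.589 , -0.0487]))]
```

```bash
python3 -m crank '[{"linear":[0.04,0,-0.03],"dr":[0,-5,0],"hand":0.4},{"linear":[0.075,0,-0.057],"dr":[0,-10,0],"hand":0.4},{"linear":[0.11,0,-0.084],"dr":[0,-15,0],"hand":0.4},{"linear":[0.14,0,-0.107],"dr":[0,-20,0],"hand":0.4},{"linear":[0.17,0,-0.13],"dr":[0,-23.4,0],"hand":0.4},{"linear":[0.2,0,-0.152],"dr":[0,-23.4,0],"hand":0.4},{"linear":[0.225,0,-0.172],"dr":[0,-23.4,0],"hand":0.4},{"linear":[0.246,0,-0.188],"dr":[0,-23.4,0],"hand":0.4},{"linear":[0.246,0,-0.188],"dr":[0,-23.4,0],"hand":0.4}]' 30; python3 -c "
from h import *
print(tool())"
```

```text
t: 2.6
eef_pos: [0.4228, 0.343, 0.2316]
tool_rot: [-0.706, 0.708, -0.002, 0.004]
contact_force: [0.0, -0.4, 0.0]
gripper_width: 0.699
(array([0.4228, 0.343 , 0.2316]), array([[ 1.    ,  0.0017,  0.0088],
       [-0.0088, -0.0024,  1.    ],
       [ 0.0018, -1.    , -0.0024]]))
```

```bash
python3 -m crank '[{"linear":[0.012,0,-0.035],"dr":[0,0,0],"hand":0.4},{"linear":[0.025,0,-0.07],"dr":[0,0,0],"hand":0.4},{"linear":[0.037,0,-0.105],"dr":[0,0,0],"hand":0.4},{"linear":[0.05,0,-0.14],"dr":[0,0,0],"hand":0.4},{"linear":[0.062,0,-0.175],"dr":[0,0,0],"hand":0.4},{"linear":[0.075,0,-0.21],"dr":[0,0,0],"hand":0.4},{"linear":[0.09,0,-0.245],"dr":[0,0,0],"hand":0.4},{"linear":[0.105,0,-0.28],"dr":[0,0,0],"hand":0.4},{"linear":[0.12,0,-0.31],"dr":[0,0,0],"hand":0.4},{"linear":[0.12,0,-0.34],"dr":[0,0,0],"hand":0.4}]' 30;
python3 -m crank '[{"linear":[0,0,0],"dr":[0,0,0],"hand":0.4},{"linear":[0,0,0],"dr":[0,0,0],"hand":0.4}]'
python3 - <<'E'
from h import *
print(tool())
C=cam("wrist");im=bot.read_camera("wrist");cv2.imwrite("pics/w1.png",im)
for col in HUE:
  for a,ce,s,l in blobs(im,col,(0,0,512,384),amin=60)[:3]:
    hull=cv2.convexHull(cv2.findNonZero(l.astype(np.uint8)))
    print(col,a,ce,s,"knob",atz(C,ce,.085)[:2],"pad",atz(C,cv2.fitEllipse(hull)[0],.015)[:2])
E
```

```text
t: 3.43
eef_pos: [0.5416, 0.0082, 0.2317]
tool_rot: [-0.707, 0.707, 0.001, 0.001]
contact_force: [0.4, -0.3, -0.5]
gripper_width: 0.696
t: 3.6
eef_pos: [0.5393, 0.0079, 0.2314]
tool_rot: [-0.707, 0.707, -0.001, 0.001]
contact_force: [0.3, 0.2, 0.0]
gripper_width: 0.698
(array([0.5393, 0.0079, 0.2314]), array([[ 1.    ,  0.0001,  0.0033],
       [-0.0033, -0.0003,  1.    ],
       [ 0.0001, -1.    , -0.0003]]))
red 1276 [152.279  196.7014] [131 176  43  42] knob [ 0.5606 -0.0883] pad [ 0.5825 -0.1115]
red 828 [323.7874 176.4964] [300 159  54  50] knob [0.5427 0.0637] pad [0.5684 0.0802]
blue 772 [344.7798 212.0777] [327 196  34  32] knob [0.5759 0.0842] pad [0.6012 0.1018]
blue 716 [173.4064 168.4539] [145 151  52  51] knob [ 0.5349 -0.0675] pad [ 0.5588 -0.0892]
```

View pics/w1.png

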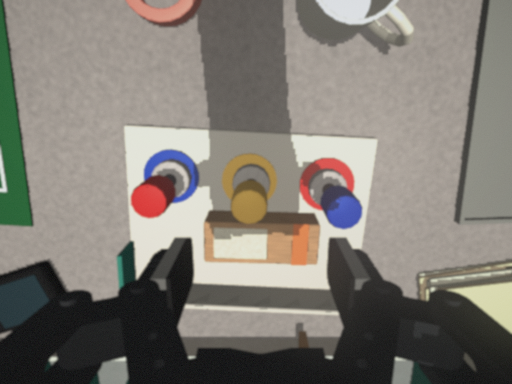

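Run:
```python
from h import *
C=cam("wrist");im=cv2.imread("pics/w1.png");h=cv2.cvtColor(im,cv2.COLOR_BGR2HSV)
print(h[205,249],h[205,345],h[187,335],h[160,249])
for n,p in dict(y=(249,206),b=(345,210),r=(150,198)).items(): print(n,atz(C,p,.103)[:2])
for n in("stamp_yellow","stamp_blue","stamp_red"):
  for r in bot.place_of("wrist",n)[:2]: print(n,r["score"],r["xy"],atz(C,r["xy"],.015)[:2])
h2=h.copy()
for nm,lo,hi,roi in(("y",(12,120,50),(30,255,255),(195,228,225,270)),("b",(105,120,20),(130,255,255),(180,230,320,370))):
  m=cv2.inRange(h,lo,hi);k=np.zeros_like(m);a,b,c,d=roi;k[a:b,c:d]=m[a:b,c:d]
  print(nm,cv2.boundingRect(k))
```

```text
[ 20 147 166] [115 148 188] [127  55  84] [ 20 143 171]
y [0.5634 0.0006]
b [0.5671 0.0817]
r [ 0.5562 -0.0822]
stamp_yellow 0.71 [247.5, 178.8] [ 0.5626 -0.0037]
stamp_yellow 0.65 [251.5, 181.9] [0.5661 0.0006]
stamp_blue 0.58 [326.5, 185.1] [0.5698 0.0828]
stamp_red 0.93 [173.1, 177.7] [ 0.5613 -0.0847]
stamp_red 0.54 [322.9, 184.8] [0.5695 0.0788]
y (228, 195, 42, 29)
b (327, 196, 34, 32)
```

```bash
python3 -m crank '[{"linear":[0.012,0,0.03],"dr":[0,0,0],"hand":0.4},{"linear":[0.024,0.01,0.055],"dr":[0,0,0],"hand":0.4},{"linear":[0.032,0.04,0.073],"dr":[0,0,0],"hand":0.4},{"linear":[0.032,0.07,0.073],"dr":[0,0,0],"hand":0.4},{"linear":[0.032,0.09,0.073],"dr":[0,0,0],"hand":0.4},{"linear":[0.032,0.09,0.073],"dr":[0,0,0],"hand":0.4},{"linear":[0.032,0.09,0.073],"dr":[0,0,0],"hand":0.4}]' 30;  python3 - <<'E'
from h import *
C=cam("wrist");im=bot.read_camera("wrist");cv2.imwrite("pics/w2.png",im)
print(tool()[0])
for col in HUE:
  for a,ce,s,l in blobs(im,col,(0,0,512,384),amin=60)[:3]:
    hull=cv2.convexHull(cv2.findNonZero(l.astype(np.uint8)))
    print(col,a,ce,s,"knob",atz(C,ce,.085)[:2],"pad",atz(C,cv2.fitEllipse(hull)[0],.015)[:2])
E
```

```text
t: 4.38
eef_pos: [0.5703, 0.0836, 0.1407]
tool_rot: [-0.707, 0.707, -0.0, -0.002]
contact_force: [-0.4, -0.6, 1.1]
gripper_width: 0.697
[0.5714 0.0833 0.1421]
red 1508 [258.7208 165.1737] [221 142  71  62] knob [0.5435 0.0827] pad [0.5682 0.0804]
red 764 [  9.0419 185.2094] [  0 163  23  46] knob [ 0.5561 -0.0688] pad [ 0.5764 -0.1352]
yellow 2014 [108.5988 206.5318] [ 83 182  52  50] knob [ 0.5697 -0.01  ] pad [ 0.594  -0.0429]
yellow 1150 [153.3626 153.0704] [116 136  73  45] knob [0.5363 0.0205] pad [ 0.5597 -0.004 ]
yellow 164 [163.2927 200.3232] [148 191  26  15] knob [0.5656 0.0241] pad [0.5874 0.0035]
blue 1934 [252.     215.1406] [227 191  51  49] knob [0.5752 0.0785] pad [0.6014 0.0768]
blue 1525 [ 54.217  159.7823] [  9 130  75  71] knob [ 0.5404 -0.0387] pad [ 0.5585 -0.089 ]
```

View pics/w2.png

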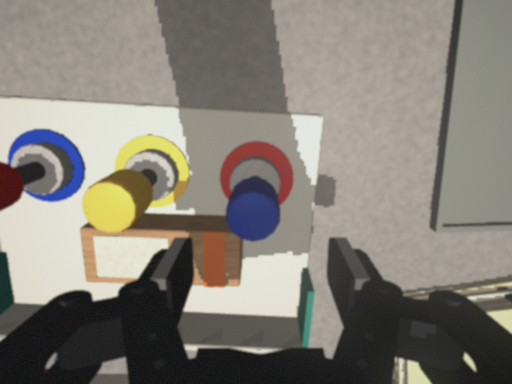

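Over the blue stamp: knob (253,208) lies centrally between the fingers, within 3 mm, above the red pad (257,175). Descending to grip.

```bash
python3 -m crank '[{"linear":[0,0.02,-0.003],"dr":[0,0,0],"hand":0.4},{"linear":[0,0.045,-0.003],"dr":[0,0,0],"hand":0.4},{"linear":[0,0.065,-0.003],"dr":[0,0,0],"hand":0.4},{"linear":[0,0.08,-0.003],"dr":[0,0,0],"hand":0.4},{"linear":[0,0.08,-0.003],"dr":[0,0,0],"hand":0.4},{"linear":[0,0.08,-0.003],"dr":[0,0,0],"hand":-1},{"linear":[0,0.08,-0.003],"dr":[0,0,0],"hand":-1},{"linear":[0,0.08,-0.003],"dr":[0,0,0],"hand":-1},{"linear":[0,0.08,-0.003],"dr":[0,0,0],"hand":-1},{"linear":[0,0.08,-0.003],"dr":[0,0,0],"hand":-1}]' 40
python3 -m crank '[{"linear":[0,0,0],"dr":[0,0,0],"hand":-1},{"linear":[0,0,0],"dr":[0,0,0],"hand":-1},{"linear":[0,-0.01,0],"dr":[0,0,0],"hand":-1},{"linear":[0,-0.03,0],"dr":[0,0,0],"hand":-1},{"linear":[0,-0.06,0],"dr":[0,0,0],"hand":-1},{"linear":[0,-0.09,0],"dr":[0,0,0],"hand":-1},{"linear":[0,-0.11,0],"dr":[0,0,0],"hand":-1},{"linear":[0,-0.11,0],"dr":[0,0,0],"hand":-1}]' 40
python3 - <<'E'
from h import *
C=cam("wrist");im=bot.read_camera("wrist");cv2.imwrite("pics/w3.png",im)
print(tool()[0])
E
```

```text
t: 5.27
eef_pos: [0.5728, 0.0798, 0.0635]
tool_rot: [0.707, -0.707, -0.001, -0.001]
contact_force: [-1.4, -0.3, 8.1]
gripper_width: 0.363
t: 5.93
eef_pos: [0.5741, 0.08, 0.177]
tool_rot: [0.708, -0.706, -0.003, -0.003]
contact_force: [0.9, 0.8, -1.3]
gripper_width: 0.369
[0.5728 0.0799 0.1745]
```

View pics/w3.png

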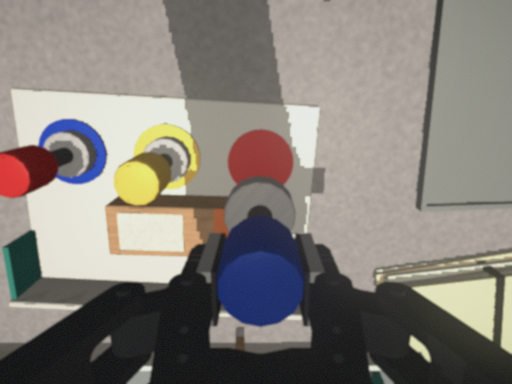

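Blue is held upright (knob 258,275) and the red pad is free at (260,160). Moving it to the far end of the tray.

```bash
python3 -m crank '[{"linear":[0,0,0.02],"dr":[0,0,0],"hand":-1},{"linear":[-0.003,0,0.05],"dr":[0,0,0],"hand":-1},{"linear":[-0.006,0,0.085],"dr":[0,0,0],"hand":-1},{"linear":[-0.009,0,0.12],"dr":[0,0,0],"hand":-1},{"linear":[-0.012,0,0.155],"dr":[0,0,0],"hand":-1},{"linear":[-0.012,0.01,0.19],"dr":[0,0,0],"hand":-1},{"linear":[-0.012,0.02,0.21],"dr":[0,0,0],"hand":-1},{"linear":[-0.012,0.04,0.22],"dr":[0,0,0],"hand":-1},{"linear":[-0.012,0.07,0.22],"dr":[0,0,0],"hand":-1},{"linear":[-0.012,0.09,0.22],"dr":[0,0,0],"hand":-1}]' 40
python3 -m crank '[{"linear":[0,0,0],"dr":[0,0,0],"hand":-1},{"linear":[0,0,0],"dr":[0,0,0],"hand":-1}]' 40
python3 - <<'E'
from h import *
C=cam("top");im=bot.read_camera("top");cv2.imwrite("pics/t2.png",im[60:250,40:210].repeat(3,0).repeat(3,1))
print(tool()[0])
E
```

```text
t: 6.82
eef_pos: [0.5568, 0.3003, 0.0781]
tool_rot: [-0.707, 0.708, -0.0, -0.002]
contact_force: [-0.3, -1.0, -1.9]
gripper_width: 0.364
t: 6.98
eef_pos: [0.5576, 0.2987, 0.0797]
tool_rot: [-0.706, 0.708, -0.001, -0.001]
contact_force: [0.3, -0.4, -1.5]
gripper_width: 0.361
[0.5589 0.2992 0.0813]
```

View pics/t2.png

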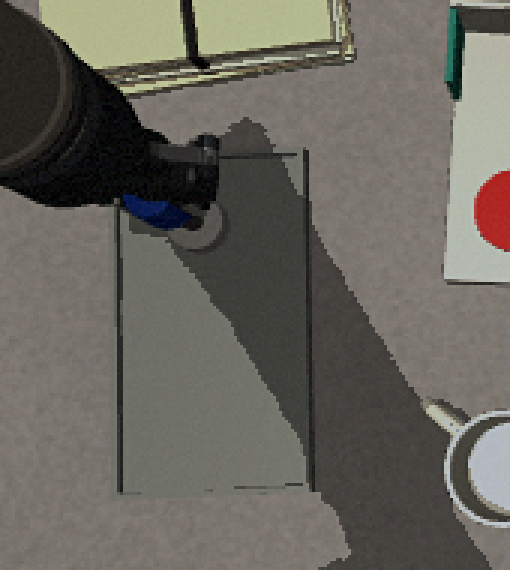

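The stamp's foot is inside the tray at (195,222) of the crop. Lower, release, rise.

```bash
python3 -m crank '[{"linear":[0,0.01,0],"dr":[0,0,0],"hand":-1},{"linear":[0,0.02,0],"dr":[0,0,0],"hand":-1},{"linear":[0,0.025,0],"dr":[0,0,0],"hand":-1},{"linear":[0,0.026,0],"dr":[0,0,0],"hand":-1},{"linear":[0,0.026,0],"dr":[0,0,0],"hand":-1},{"linear":[0,0.026,0],"dr":[0,0,0],"hand":-1}]' 40
python3 -m crank '[{"linear":[0,0,0],"dr":[0,0,0],"hand":0},{"linear":[0,0,0],"dr":[0,0,0],"hand":0.4},{"linear":[0,0,0],"dr":[0,0,0],"hand":0.4},{"linear":[0,0,0],"dr":[0,0,0],"hand":0.4},{"linear":[0,0,0],"dr":[0,0,0],"hand":0.4},{"linear":[0,-0.02,0],"dr":[0,0,0],"hand":0.4},{"linear":[0,-0.05,0],"dr":[0,0,0],"hand":0.4},{"linear":[0,-0.085,0],"dr":[0,0,0],"hand":0.4},{"linear":[0,-0.11,0],"dr":[0,0,0],"hand":0.4}]' 40
python3 -m crank '[{"linear":[0,0,-0.03],"dr":[0,0,0],"hand":0.4},{"linear":[0,0,-0.065],"dr":[0,0,0],"hand":0.4},{"linear":[0,0,-0.1],"dr":[0,0,0],"hand":0.4},{"linear":[0,0,-0.135],"dr":[0,0,0],"hand":0.4},{"linear":[0,0,-0.17],"dr":[0,0,0],"hand":0.4},{"linear":[0,0,-0.205],"dr":[0,0,0],"hand":0.4},{"linear":[0,0,-0.24],"dr":[0,0,0],"hand":0.4},{"linear":[0,0,-0.27],"dr":[0,0,0],"hand":0.4},{"linear":[0.004,0,-0.295],"dr":[0,0,0],"hand":0.4},{"linear":[0.004,0,-0.301],"dr":[0,0,0],"hand":0.4}]' 40
python3 -m crank '[{"linear":[0,0,0],"dr":[0,0,0],"hand":0.4},{"linear":[0,0,0],"dr":[0,0,0],"hand":0.4}]' 40
python3 - <<'E'
from h import *
T,S=cam("top"),cam("side")
im=bot.read_camera("top");i2=bot.read_camera("side")
a=blobs(im,"blue",(60,90,160,230));b=blobs(i2,"blue",(150,220,300,345))
print([(x[0],x[1]) for x in a],[(x[0],x[1]) for x in b],tri(T,a[0][1],S,b[0][1]))
C=cam("wrist");iw=bot.read_camera("wrist");cv2.imwrite("pics/w4.png",np.hstack([im[60:250,40:210],i2[190:380,150:320],iw[90:280,150:350]]).repeat(1,0))
print(tool()[0])
for x in blobs(iw,"yellow",(0,0,512,384),amin=60)[:3]: print(x[0],x[1],x[2],atz(C,x[1],.085))
E
```

```text
t: 7.53
eef_pos: [0.5592, 0.2997, 0.0555]
tool_rot: [0.707, -0.707, -0.0, 0.0]
contact_force: [0.1, 0.4, -0.6]
gripper_width: 0.365
t: 8.28
eef_pos: [0.5596, 0.2998, 0.168]
tool_rot: [0.707, -0.707, -0.001, -0.0]
contact_force: [1.1, 0.7, 0.2]
gripper_width: 0.7
t: 9.12
eef_pos: [0.5634, -0.0073, 0.1657]
tool_rot: [-0.706, 0.708, -0.002, 0.003]
contact_force: [0.4, 0.2, -0.4]
gripper_width: 0.702
t: 9.28
eef_pos: [0.5632, -0.0007, 0.1653]
tool_rot: [0.707, -0.707, -0.0, 0.0]
contact_force: [-0.3, -0.4, 0.7]
gripper_width: 0.7
[(np.int32(265), array([ 96.7019, 128.2491]))] [(np.int32(307), array([190.886 , 281.6189]))] [0.555  0.3005 0.0785]
[0.5631 0.0008 0.1652]
```

View pics/w4.png

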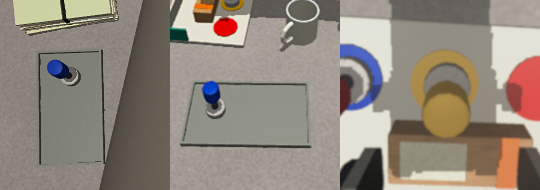

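Blue stands upright in the tray. Yellow's knob is between the fingers in the wrist crop. Same procedure for yellow.

```bash
python3 -m crank '[{"linear":[0,0.02,-0.003],"dr":[0,0,0],"hand":0.4},{"linear":[0.001,0.05,-0.003],"dr":[0,0,0],"hand":0.4},{"linear":[0.001,0.08,-0.003],"dr":[0,0,0],"hand":0.4},{"linear":[0.001,0.102,-0.003],"dr":[0,0,0],"hand":0.4},{"linear":[0.001,0.102,-0.003],"dr":[0,0,0],"hand":0.4},{"linear":[0.001,0.102,-0.003],"dr":[0,0,0],"hand":-1},{"linear":[0.001,0.102,-0.003],"dr":[0,0,0],"hand":-1},{"linear":[0.001,0.102,-0.003],"dr":[0,0,0],"hand":-1},{"linear":[0.001,0.102,-0.003],"dr":[0,0,0],"hand":-1},{"linear":[0.001,0.102,-0.003],"dr":[0,0,0],"hand":-1}]' 40
python3 -m crank '[{"linear":[0,0,0],"dr":[0,0,0],"hand":-1},{"linear":[0,0,0],"dr":[0,0,0],"hand":-1},{"linear":[0,-0.01,0],"dr":[0,0,0],"hand":-1},{"linear":[0,-0.03,0],"dr":[0,0,0],"hand":-1},{"linear":[0,-0.06,0],"dr":[0,0,0],"hand":-1},{"linear":[0,-0.09,0],"dr":[0,0,0],"hand":-1},{"linear":[0,-0.11,0],"dr":[0,0,0],"hand":-1},{"linear":[0,-0.11,0],"dr":[0,0,0],"hand":-1}]' 40
python3 -m crank '[{"linear":[-0.01,0,0.02],"dr":[0,0,0],"hand":-1},{"linear":[-0.02,0,0.05],"dr":[0,0,0],"hand":-1},{"linear":[-0.03,0,0.085],"dr":[0,0,0],"hand":-1},{"linear":[-0.04,0,0.12],"dr":[0,0,0],"hand":-1},{"linear":[-0.05,0,0.155],"dr":[0,0,0],"hand":-1},{"linear":[-0.06,0,0.19],"dr":[0,0,0],"hand":-1},{"linear":[-0.07,0,0.225],"dr":[0,0,0],"hand":-1},{"linear":[-0.08,0,0.26],"dr":[0,0,0],"hand":-1},{"linear":[-0.082,0,0.285],"dr":[0,0,0],"hand":-1},{"linear":[-0.082,0,0.302],"dr":[0,0,0],"hand":-1}]' 40
python3 -m crank '[{"linear":[0,0.02,0],"dr":[0,0,0],"hand":-1},{"linear":[0,0.05,0],"dr":[0,0,0],"hand":-1},{"linear":[0,0.08,0],"dr":[0,0,0],"hand":-1},{"linear":[0,0.095,0],"dr":[0,0,0],"hand":-1},{"linear":[0,0.095,0],"dr":[0,0,0],"hand":-1}]' 40
```

```text
t: 10.27
eef_pos: [0.5653, -0.004, 0.0648]
tool_rot: [0.707, -0.707, -0.001, -0.001]
contact_force: [0.5, 0.6, 4.4]
gripper_width: 0.369
t: 10.93
eef_pos: [0.5668, -0.0047, 0.1785]
tool_rot: [0.707, -0.707, -0.003, -0.003]
contact_force: [0.7, 0.6, -1.4]
gripper_width: 0.363
t: 11.77
eef_pos: [0.4797, 0.3009, 0.1728]
tool_rot: [0.707, -0.707, -0.001, 0.002]
contact_force: [1.0, -0.3, -1.3]
gripper_width: 0.365
t: 12.18
eef_pos: [0.479, 0.2954, 0.0743]
tool_rot: [-0.705, 0.709, -0.002, -0.003]
contact_force: [-0.2, -0.2, -1.2]
gripper_width: 0.365
```

```bash
python3 -m crank '[{"linear":[0,0.01,0],"dr":[0,0,0],"hand":-1},{"linear":[0,0.018,0],"dr":[0,0,0],"hand":-1},{"linear":[0,0.024,0],"dr":[0,0,0],"hand":-1},{"linear":[0,0.024,0],"dr":[0,0,0],"hand":-1},{"linear":[0,0.024,0],"dr":[0,0,0],"hand":-1},{"linear":[0,0.024,0],"dr":[0,0,0],"hand":-1}]' 40
python3 -m crank '[{"linear":[0,0,0],"dr":[0,0,0],"hand":0},{"linear":[0,0,0],"dr":[0,0,0],"hand":0.4},{"linear":[0,0,0],"dr":[0,0,0],"hand":0.4},{"linear":[0,0,0],"dr":[0,0,0],"hand":0.4},{"linear":[0,0,0],"dr":[0,0,0],"hand":0.4},{"linear":[0,-0.02,0],"dr":[0,0,0],"hand":0.4},{"linear":[0,-0.05,0],"dr":[0,0,0],"hand":0.4},{"linear":[0,-0.085,0],"dr":[0,0,0],"hand":0.4},{"linear":[0,-0.11,0],"dr":[0,0,0],"hand":0.4}]' 40
python3 -m crank '[{"linear":[0,0,-0.03],"dr":[0,0,0],"hand":0.4},{"linear":[0.005,0,-0.065],"dr":[0,0,0],"hand":0.4},{"linear":[0.015,0,-0.1],"dr":[0,0,0],"hand":0.4},{"linear":[0.025,0,-0.135],"dr":[0,0,0],"hand":0.4},{"linear":[0.035,0,-0.17],"dr":[0,0,0],"hand":0.4},{"linear":[0.045,0,-0.205],"dr":[0,0,0],"hand":0.4},{"linear":[0.055,0,-0.24],"dr":[0,0,0],"hand":0.4},{"linear":[0.065,0,-0.275],"dr":[0,0,0],"hand":0.4},{"linear":[0.075,0,-0.31],"dr":[0,0,0],"hand":0.4},{"linear":[0.079,0,-0.34],"dr":[0,0,0],"hand":0.4}]' 40
python3 -m crank '[{"linear":[0,0,-0.03],"dr":[0,0,0],"hand":0.4},{"linear":[0,0,-0.042],"dr":[0,0,0],"hand":0.4},{"linear":[0,0,-0.042],"dr":[0,0,0],"hand":0.4},{"linear":[0,0,-0.042],"dr":[0,0,0],"hand":0.4}]' 40
python3 - <<'E'
from h import *
C=cam("wrist");iw=bot.read_camera("wrist")
im=bot.read_camera("top");i2=bot.read_camera("side");cv2.imwrite("pics/w5.png",np.hstack([im[60:250,40:210],i2[190:380,150:320],iw[90:280,150:350]]))
print(tool()[0])
for x in blobs(iw,"red",(180,100,340,300),amin=60)[:3]: print(x[0],x[1],x[2],atz(C,x[1],.085))
E
```

```text
t: 12.68
eef_pos: [0.4823, 0.2976, 0.0546]
tool_rot: [0.707, -0.707, -0.0, -0.0]
contact_force: [0.4, -0.7, -1.0]
gripper_width: 0.363
t: 13.43
eef_pos: [0.4825, 0.2978, 0.1667]
tool_rot: [0.707, -0.707, -0.001, -0.0]
contact_force: [-0.2, 0.3, -0.0]
gripper_width: 0.7
t: 14.27
eef_pos: [0.5621, -0.0452, 0.1646]
tool_rot: [-0.707, 0.707, 0.0, 0.001]
contact_force: [0.2, -0.2, 0.4]
gripper_width: 0.703
t: 14.6
eef_pos: [0.561, -0.0842, 0.1642]
tool_rot: [0.707, -0.707, 0.0, -0.0]
contact_force: [-0.4, 0.6, -0.3]
gripper_width: 0.693
[ 0.5613 -0.082   0.1642]
1844 [256.2294 197.442 ] [233 171  47  52] [ 0.562  -0.0867  0.085 ]
```

View pics/w5.png

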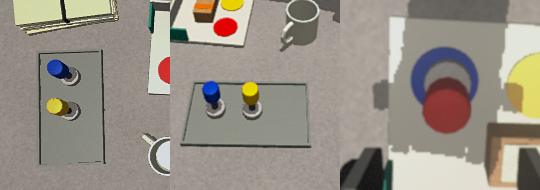

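Blue and yellow stand in the tray; red's knob is centred between the fingers. Now red.

```bash
python3 -m crank '[{"linear":[0,0.02,-0.002],"dr":[0,0,0],"hand":0.4},{"linear":[0,0.05,-0.002],"dr":[0,0,0],"hand":0.4},{"linear":[0,0.08,-0.002],"dr":[0,0,0],"hand":0.4},{"linear":[0,0.101,-0.002],"dr":[0,0,0],"hand":0.4},{"linear":[0,0.101,-0.002],"dr":[0,0,0],"hand":0.4},{"linear":[0,0.101,-0.002],"dr":[0,0,0],"hand":-1},{"linear":[0,0.101,-0.002],"dr":[0,0,0],"hand":-1},{"linear":[0,0.101,-0.002],"dr":[0,0,0],"hand":-1},{"linear":[0,0.101,-0.002],"dr":[0,0,0],"hand":-1},{"linear":[0,0.101,-0.002],"dr":[0,0,0],"hand":-1}]' 40
python3 -m crank '[{"linear":[0,0,0],"dr":[0,0,0],"hand":-1},{"linear":[0,0,0],"dr":[0,0,0],"hand":-1},{"linear":[0,-0.01,0],"dr":[0,0,0],"hand":-1},{"linear":[0,-0.03,0],"dr":[0,0,0],"hand":-1},{"linear":[0,-0.06,0],"dr":[0,0,0],"hand":-1},{"linear":[0,-0.09,0],"dr":[0,0,0],"hand":-1},{"linear":[0,-0.11,0],"dr":[0,0,0],"hand":-1},{"linear":[0,-0.11,0],"dr":[0,0,0],"hand":-1}]' 40
python3 -m crank '[{"linear":[0,0,0.02],"dr":[0,0,0],"hand":-1},{"linear":[0,0,0.055],"dr":[0,0,0],"hand":-1},{"linear":[-0.005,0,0.09],"dr":[0,0,0],"hand":-1},{"linear":[-0.015,0,0.125],"dr":[0,0,0],"hand":-1},{"linear":[-0.025,0,0.16],"dr":[0,0,0],"hand":-1},{"linear":[-0.04,0,0.195],"dr":[0,0,0],"hand":-1},{"linear":[-0.055,0,0.23],"dr":[0,0,0],"hand":-1},{"linear":[-0.07,0,0.265],"dr":[0,0,0],"hand":-1},{"linear":[-0.09,0,0.295],"dr":[0,0,0],"hand":-1},{"linear":[-0.105,0,0.325],"dr":[0,0,0],"hand":-1}]' 40
python3 -m crank '[{"linear":[-0.02,0,0.025],"dr":[0,0,0],"hand":-1},{"linear":[-0.04,0,0.05],"dr":[0,0,0],"hand":-1},{"linear":[-0.047,0.01,0.06],"dr":[0,0,0],"hand":-1},{"linear":[-0.047,0.04,0.06],"dr":[0,0,0],"hand":-1},{"linear":[-0.047,0.07,0.06],"dr":[0,0,0],"hand":-1},{"linear":[-0.047,0.095,0.06],"dr":[0,0,0],"hand":-1},{"linear":[-0.047,0.11,0.06],"dr":[0,0,0],"hand":-1},{"linear":[-0.047,0.118,0.06],"dr":[0,0,0],"hand":-1},{"linear":[-0.047,0.118,0.06],"dr":[0,0,0],"hand":-1},{"linear":[-0.047,0.118,0.06],"dr":[0,0,0],"hand":-1}]' 40
```

```text
t: 15.58
eef_pos: [0.5625, -0.0862, 0.0649]
tool_rot: [0.707, -0.707, -0.001, -0.001]
contact_force: [-0.0, 0.6, 5.4]
gripper_width: 0.368
t: 16.25
eef_pos: [0.5639, -0.0871, 0.1786]
tool_rot: [-0.707, 0.707, 0.003, 0.003]
contact_force: [-0.4, 0.5, -2.2]
gripper_width: 0.365
t: 17.08
eef_pos: [0.4537, 0.2397, 0.1729]
tool_rot: [-0.707, 0.707, -0.0, -0.001]
contact_force: [-0.0, 0.5, -1.9]
gripper_width: 0.366
t: 17.92
eef_pos: [0.4091, 0.2979, 0.055]
tool_rot: [-0.707, 0.707, -0.0, -0.0]
contact_force: [0.3, 0.3, -1.4]
gripper_width: 0.363
```

```bash
python3 -m crank '[{"linear":[0,0,0],"dr":[0,0,0],"hand":0},{"linear":[0,0,0],"dr":[0,0,0],"hand":0.4},{"linear":[0,0,0],"dr":[0,0,0],"hand":0.4},{"linear":[0,0,0],"dr":[0,0,0],"hand":0.4},{"linear":[0,0,0],"dr":[0,0,0],"hand":0.4},{"linear":[0,-0.02,0],"dr":[0,0,0],"hand":0.4},{"linear":[0,-0.05,0],"dr":[0,0,0],"hand":0.4},{"linear":[0,-0.085,0],"dr":[0,0,0],"hand":0.4},{"linear":[0,-0.12,0],"dr":[0,0,0],"hand":0.4},{"linear":[0,-0.14,0],"dr":[0,0,0],"hand":0.4}]' 40
python3 -m crank '[{"linear":[0.015,0,-0.025],"dr":[0,6,0],"hand":0.6},{"linear":[0.035,0,-0.055],"dr":[0,13,0],"hand":0.6},{"linear":[0.055,0,-0.085],"dr":[0,20,0],"hand":0.6},{"linear":[0.08,0,-0.115],"dr":[0,27,0],"hand":0.6},{"linear":[0.105,0,-0.145],"dr":[0,34,0],"hand":0.6},{"linear":[0.13,0,-0.175],"dr":[0,41,0],"hand":0.6},{"linear":[0.155,0,-0.205],"dr":[0,48,0],"hand":0.6},{"linear":[0.18,0,-0.235],"dr":[0,55,0],"hand":0.6},{"linear":[0.2,0,-0.265],"dr":[0,62,0],"hand":0.6},{"linear":[0.211,0,-0.288],"dr":[0,69,0],"hand":0.6}]' 40
python3 -m crank '[{"linear":[0,0,0],"dr":[0,7,0],"hand":0.6},{"linear":[0,0,0],"dr":[0,14,0],"hand":0.6},{"linear":[0,0,0],"dr":[0,21,0],"hand":0.6},{"linear":[0,0,0],"dr":[0,24,0],"hand":0.6},{"linear":[0,0,0],"dr":[0,24,0],"hand":0.6},{"linear":[0,0,0],"dr":[0,24,0],"hand":0.6}]' 40
python3 - <<'E'
from h import *
iw=bot.read_camera("wrist");C=cam("wrist")
im=bot.read_camera("top");i2=bot.read_camera("side")
cv2.imwrite("pics/w6.png",np.hstack([iw,np.vstack([cv2.resize(im[60:252,40:210],(255,192)),cv2.resize(i2[150:342,150:405],(255,192))])]))
p,R=tool();print(p,R[:,2],bot.get_obs()["q"])
for r in bot.cut_out("wrist","packet")[:2]:
    m=np.array(r["pixels"]).astype(np.uint8);print(r["score"],r["extent"],[atz(C,q,.05)[:2] for q in cv2.boxPoints(cv2.minAreaRect(cv2.findNonZero(m)))])
E
```

```text
t: 18.75
eef_pos: [0.41, 0.2993, 0.1991]
tool_rot: [0.708, -0.706, -0.001, -0.001]
contact_force: [0.5, 0.4, -0.3]
gripper_width: 0.701
t: 19.58
eef_pos: [0.6221, 0.0074, 0.1956]
tool_rot: [-0.581, 0.581, -0.402, 0.403]
contact_force: [-0.4, -0.2, -0.4]
gripper_width: 0.798
t: 20.08
eef_pos: [0.62, 0.0108, 0.1952]
tool_rot: [0.487, -0.488, 0.512, -0.512]
contact_force: [0.2, 0.0, 0.3]
gripper_width: 0.799
[0.6201 0.0107 0.1953] [ 0.9987 -0.0502  0.    ] [-0.5246  0.4663  0.553   1.7578 -0.2851  0.998   0.0865]
0.96 [233.4, 106.4, 284.4, 241.3] [array([0.6012, 0.0709]), array([0.6473, 0.0686]), array([ 0.644 , -0.0523]), array([ 0.5924, -0.0497])]
```

View pics/w6.png

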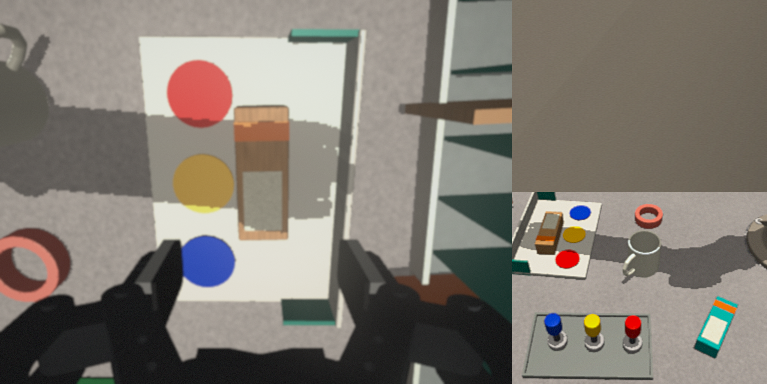

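All three stamps stand in the tray (side inset: blue 554, yellow 592, red 632). The packet (262,172) lies between the open fingers with its long side across the jaws. Descending.

```bash
python3 -m crank '[{"linear":[0,0.03,0],"dr":[0,0,0],"hand":0.6},{"linear":[0,0.065,0.001],"dr":[0,0,0],"hand":0.6},{"linear":[0,0.1,0.001],"dr":[0,0,0],"hand":0.6},{"linear":[0,0.13,0.001],"dr":[0,0,0],"hand":0.6},{"linear":[0,0.15,0.001],"dr":[0,0,0],"hand":0.6},{"linear":[0,0.165,0.001],"dr":[0,0,0],"hand":0.6},{"linear":[0,0.174,0.001],"dr":[0,0,0],"hand":0.6},{"linear":[0,0.178,0.001],"dr":[0,0,0],"hand":0.6},{"linear":[0,0.178,0.001],"dr":[0,0,0],"hand":0.6}]' 40
python3 -m crank '[{"linear":[0,0,0],"dr":[0,0,0],"hand":-1},{"linear":[0,0,0],"dr":[0,0,0],"hand":-1},{"linear":[0,0,0],"dr":[0,0,0],"hand":-1},{"linear":[0,0,0],"dr":[0,0,0],"hand":-1},{"linear":[0,0,0],"dr":[0,0,0],"hand":-1},{"linear":[0,0,0],"dr":[0,0,0],"hand":-1}]' 40
python3 -m crank '[{"linear":[0,-0.01,0],"dr":[0,0,0],"hand":-1},{"linear":[0,-0.03,0],"dr":[0,0,0],"hand":-1},{"linear":[0,-0.055,0],"dr":[0,0,0],"hand":-1},{"linear":[0,-0.08,0],"dr":[0,0,0],"hand":-1},{"linear":[0,-0.1,0],"dr":[0,0,0],"hand":-1},{"linear":[0,-0.12,0],"dr":[0,0,0],"hand":-1},{"linear":[0,-0.12,0],"dr":[0,0,0],"hand":-1},{"linear":[0,-0.12,0],"dr":[0,0,0],"hand":-1}]' 40
python3 - <<'E'
from h import *
print(tool()[0]); iw=bot.read_camera("wrist");i2=bot.read_camera("side")
cv2.imwrite("pics/w7.png",np.vstack([iw[60:300],i2[60:300]]))
E
```

```text
t: 21.03
eef_pos: [0.621, 0.0105, 0.0169]
tool_rot: [0.487, -0.487, 0.513, -0.513]
contact_force: [-0.3, 0.1, 0.8]
gripper_width: 0.797
t: 21.53
eef_pos: [0.6222, 0.0106, 0.0187]
tool_rot: [-0.488, 0.486, -0.512, 0.513]
contact_force: [-1.2, -0.0, 7.2]
gripper_width: 0.532
t: 22.2
eef_pos: [0.6217, 0.0107, 0.1386]
tool_rot: [-0.488, 0.486, -0.512, 0.513]
contact_force: [0.7, -0.2, -2.1]
gripper_width: 0.535
[0.6217 0.0107 0.1386]
```

View pics/w7.png

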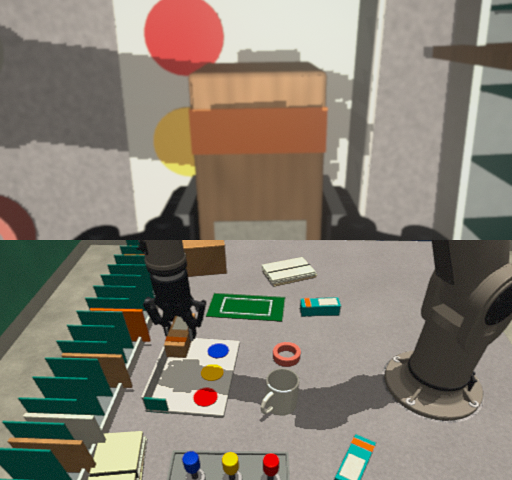

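Packet is held firmly, width 45 mm, clear of the rack. Turn it and carry it to the mat centre (0.496,-0.316).

```bash
python3 -m crank '[{"linear":[0.03,0,-0.01],"dr":[0,-6,0],"hand":-1},{"linear":[0.06,0,-0.02],"dr":[0,-13,0],"hand":-1},{"linear":[0.095,0,-0.03],"dr":[0,-20,0],"hand":-1},{"linear":[0.13,0,-0.042],"dr":[0,-27,0],"hand":-1},{"linear":[0.165,0,-0.054],"dr":[0,-34,0],"hand":-1},{"linear":[0.2,0,-0.066],"dr":[0,-41,0],"hand":-1},{"linear":[0.235,0,-0.077],"dr":[0,-48,0],"hand":-1},{"linear":[0.27,0,-0.088],"dr":[0,-55,0],"hand":-1},{"linear":[0.305,0,-0.1],"dr":[0,-62,0],"hand":-1},{"linear":[0.333,0,-0.109],"dr":[0,-69,0],"hand":-1}]' 40
python3 -m crank '[{"linear":[0,0,0],"dr":[0,-7,0],"hand":-1},{"linear":[0,0.01,0],"dr":[0,-14,0],"hand":-1},{"linear":[0,0.03,0],"dr":[0,-20.3,0],"hand":-1},{"linear":[0,0.06,0],"dr":[0,-20.3,0],"hand":-1},{"linear":[0,0.08,0],"dr":[0,-20.3,0],"hand":-1},{"linear":[0,0.08,0],"dr":[0,-20.3,0],"hand":-1},{"linear":[0,0.08,0],"dr":[0,-20.3,0],"hand":-1}]' 40
python3 - <<'E'
from h import *
p,R=tool();print(p,R[:,2],bot.get_obs()["q"]); iw=bot.read_camera("wrist");i2=bot.read_camera("top")
cv2.imwrite("pics/w8.png",np.hstack([iw[:300],i2[60:360,312:512]]))
E
```

```text
t: 23.13
eef_pos: [0.4923, -0.3188, 0.1358]
tool_rot: [-0.692, 0.692, -0.147, 0.144]
contact_force: [0.3, 0.0, -1.1]
gripper_width: 0.536
t: 23.72
eef_pos: [0.4935, -0.3156, 0.0555]
tool_rot: [0.707, -0.706, 0.024, -0.021]
contact_force: [0.3, 0.1, -0.6]
gripper_width: 0.529
[ 0.4935 -0.3156  0.0555] [0.0642 0.9979 0.0018] [ 0.3399  0.5584  0.1609  1.9112 -0.1342  0.6869  2.0876]
```

View pics/w8.png

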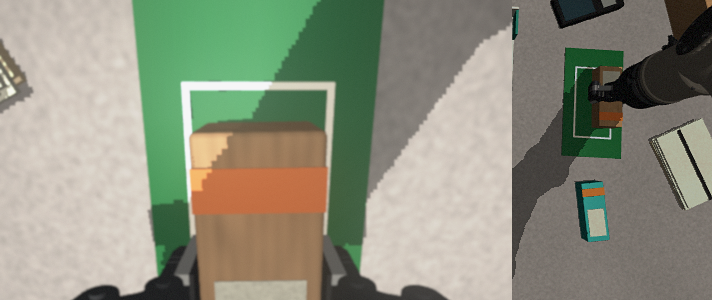

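The packet is centred over the outline (top edge of the outline at row 85, sides at 185 and 330 in the wrist view) and aligned. Lower and release.

```bash
python3 -m crank '[{"linear":[0.002,0.015,0],"dr":[0,0,0],"hand":-1},{"linear":[0.002,0.03,0],"dr":[0,0,0],"hand":-1},{"linear":[0.002,0.038,0],"dr":[0,0,0],"hand":-1},{"linear":[0.002,0.043,0],"dr":[0,0,0],"hand":-1},{"linear":[0.002,0.045,0],"dr":[0,0,0],"hand":-1},{"linear":[0.002,0.045,0],"dr":[0,0,0],"hand":-1}]' 40
python3 -m crank '[{"linear":[0,0,0],"dr":[0,0,0],"hand":0.3},{"linear":[0,0,0],"dr":[0,0,0],"hand":0.4},{"linear":[0,0,0],"dr":[0,0,0],"hand":0.5},{"linear":[0,0,0],"dr":[0,0,0],"hand":0.5},{"linear":[0,0,0],"dr":[0,0,0],"hand":0.5},{"linear":[0,-0.015,0],"dr":[0,0,0],"hand":0.5},{"linear":[0,-0.04,0],"dr":[0,0,0],"hand":0.5},{"linear":[0,-0.075,0],"dr":[0,0,0],"hand":0.5},{"linear":[0,-0.11,0],"dr":[0,0,0],"hand":0.5},{"linear":[0,-0.14,0],"dr":[0,0,0],"hand":0.5}]' 40
python3 -m crank '[{"linear":[0,-0.01,0.03],"dr":[0,0,0],"hand":0.4},{"linear":[0,-0.01,0.065],"dr":[0,0,0],"hand":0.4},{"linear":[0,-0.01,0.1],"dr":[0,0,0],"hand":0.4},{"linear":[0,-0.01,0.135],"dr":[0,0,0],"hand":0.4},{"linear":[0,-0.01,0.17],"dr":[0,0,0],"hand":0.4},{"linear":[0,-0.01,0.205],"dr":[0,0,0],"hand":0.4},{"linear":[0,-0.01,0.24],"dr":[0,0,0],"hand":0.4},{"linear":[0,-0.01,0.275],"dr":[0,0,0],"hand":0.4},{"linear":[0,-0.01,0.31],"dr":[0,0,0],"hand":0.4},{"linear":[0,-0.01,0.345],"dr":[0,0,0],"hand":0.4}]' 40
python3 - <<'E'
from h import *
T,S=cam("top"),cam("side")
p,R=tool();print(p,R[:,2]); i2=bot.read_camera("side");im=bot.read_camera("top")
cv2.imwrite("pics/w9.png",np.hstack([im[60:300,312:512].repeat(2,0).repeat(2,1),cv2.resize(i2[80:240,160:360],(380,480))]))
cv2.imwrite("pics/sideraw.png",i2);cv2.imwrite("pics/topraw.png",im)
for col in HUE:
  A=[x for x in blobs(im,col,(60,90,160,230))];B=[x for x in blobs(i2,col,(150,220,300,345))]
  for x in A[:1]: print(col,"top",x[0],atz(T,x[1],.075))
  for x in B[:1]: print(col,"side",x[0],atz(S,x[1],.075))
E
```

```text
t: 24.32
eef_pos: [0.4973, -0.3166, 0.0126]
tool_rot: [-0.707, 0.707, -0.023, 0.023]
contact_force: [0.3, -1.1, -1.5]
gripper_width: 0.53
t: 25.15
eef_pos: [0.4972, -0.3167, 0.1545]
tool_rot: [-0.707, 0.707, -0.022, 0.023]
contact_force: [0.5, -0.9, 0.4]
gripper_width: 0.752
t: 25.98
eef_pos: [0.519, 0.0294, 0.1626]
tool_rot: [0.707, -0.707, 0.023, -0.023]
contact_force: [0.2, 0.6, -0.2]
gripper_width: 0.701
[0.519  0.0294 0.1626] [0.0641 0.9979 0.0001]
red top 304 [0.4029 0.2991 0.075 ]
red side 316 [0.4034 0.2962 0.075 ]
yellow top 191 [0.482 0.306 0.075]
yellow side 195 [0.4823 0.2888 0.075 ]
blue top 257 [0.5561 0.3023 0.075 ]
blue side 306 [0.5558 0.2985 0.075 ]
```

View pics/w9.png

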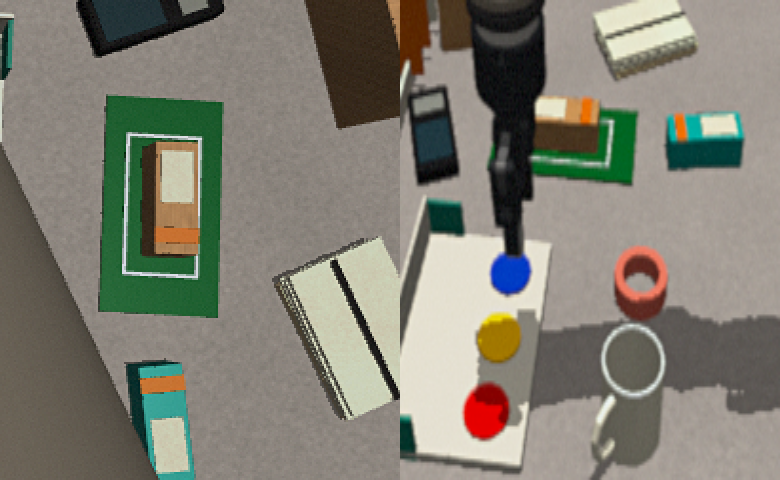

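The packet lies flat inside the white outline. The stamps are still where I released them. Fetching red first.

```bash
python3 -m crank '[{"linear":[-0.012,0,0.026],"dr":[0,-3.7,0],"hand":0.4},{"linear":[-0.027,0,0.056],"dr":[0,-3.7,0],"hand":0.4},{"linear":[-0.043,0,0.09],"dr":[0,-3.7,0],"hand":0.4},{"linear":[-0.06,0,0.124],"dr":[0,-3.7,0],"hand":0.4},{"linear":[-0.077,0,0.158],"dr":[0,-3.7,0],"hand":0.4},{"linear":[-0.093,0,0.192],"dr":[0,-3.7,0],"hand":0.4},{"linear":[-0.109,0,0.224],"dr":[0,-3.7,0],"hand":0.4},{"linear":[-0.12,0,0.25],"dr":[0,-3.7,0],"hand":0.4},{"linear":[-0.127,0,0.261],"dr":[0,-3.7,0],"hand":0.4},{"linear":[-0.127,0,0.261],"dr":[0,-3.7,0],"hand":0.4}]' 40
python3 - <<'E'
from h import *
bot.read_camera("top")
p,R=tool();print(p,R[:,2]); C=cam("wrist");iw=bot.read_camera("wrist");cv2.imwrite("pics/w10.png",iw)
for col in HUE:
  for x in blobs(iw,col,(0,0,512,384),amin=100)[:1]: print(col,x[0],x[1],atz(C,x[1],.075)[:2])
E
```

```text
t: 26.92
eef_pos: [0.4073, 0.2998, 0.1625]
tool_rot: [0.708, -0.706, -0.002, 0.002]
contact_force: [0.0, -0.4, 1.1]
gripper_width: 0.701
[0.4084 0.2975 0.1624] [-0.0037  1.      0.0003]
red 1880 [259.3862 189.5617] [0.4062 0.297 ]
yellow 273 [271.1099 303.2491] [0.4988 0.3064]
blue 412 [260.8714 345.1626] [0.5382 0.2985]
```

View pics/w10.png

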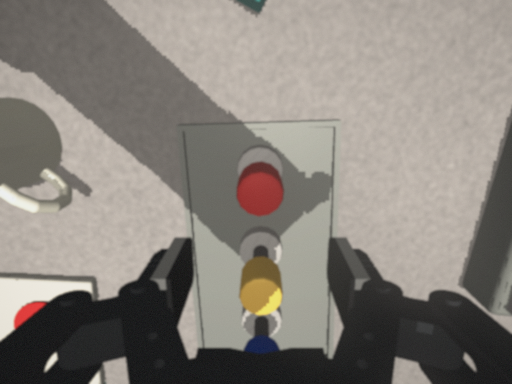

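Red's knob (260,190) is centred under the open jaws. Grip it and carry it to the red pad.

```bash
python3 -m crank '[{"linear":[0.001,0.025,0],"dr":[0,0,0],"hand":0.4},{"linear":[0.001,0.055,0],"dr":[0,0,0],"hand":0.4},{"linear":[0.001,0.085,0],"dr":[0,0,0],"hand":0.4},{"linear":[0.001,0.108,0],"dr":[0,0,0],"hand":0.4},{"linear":[0.001,0.108,0],"dr":[0,0,0],"hand":0.4},{"linear":[0.001,0.108,0],"dr":[0,0,0],"hand":-1},{"linear":[0.001,0.108,0],"dr":[0,0,0],"hand":-1},{"linear":[0.001,0.108,0],"dr":[0,0,0],"hand":-1},{"linear":[0.001,0.108,0],"dr":[0,0,0],"hand":-1},{"linear":[0.001,0.108,0],"dr":[0,0,0],"hand":-1}]' 40
python3 -m crank '[{"linear":[0,0,0],"dr":[0,0,0],"hand":-1},{"linear":[0,0,0],"dr":[0,0,0],"hand":-1},{"linear":[0,-0.01,0],"dr":[0,0,0],"hand":-1},{"linear":[0,-0.03,0],"dr":[0,0,0],"hand":-1},{"linear":[0,-0.06,0],"dr":[0,0,0],"hand":-1},{"linear":[0,-0.09,0],"dr":[0,0,0],"hand":-1},{"linear":[0,-0.115,0],"dr":[0,0,0],"hand":-1},{"linear":[0,-0.125,0],"dr":[0,0,0],"hand":-1},{"linear":[0,-0.125,0],"dr":[0,0,0],"hand":-1}]' 40
python3 -m crank '[{"linear":[0.01,0,-0.03],"dr":[0,0,0],"hand":-1},{"linear":[0.025,0,-0.06],"dr":[0,0,0],"hand":-1},{"linear":[0.045,0,-0.09],"dr":[0,0,0],"hand":-1},{"linear":[0.065,0,-0.12],"dr":[0,0,0],"hand":-1},{"linear":[0.09,0,-0.145],"dr":[0,0,0],"hand":-1},{"linear":[0.115,0,-0.17],"dr":[0,0,0],"hand":-1},{"linear":[0.135,0,-0.195],"dr":[0,0,0],"hand":-1},{"linear":[0.155,0,-0.212],"dr":[0,0,0],"hand":-1},{"linear":[0.159,0,-0.217],"dr":[0,0,0],"hand":-1},{"linear":[0.159,0,-0.217],"dr":[0,0,0],"hand":-1}]' 40
python3 -m crank '[{"linear":[0,0.03,0],"dr":[0,0,0],"hand":-1},{"linear":[0,0.06,0],"dr":[0,0,0],"hand":-1},{"linear":[0,0.085,0],"dr":[0,0,0],"hand":-1},{"linear":[0,0.095,0],"dr":[0,0,0],"hand":-1},{"linear":[0,0.095,0],"dr":[0,0,0],"hand":-1},{"linear":[0,0.095,0],"dr":[0,0,0],"hand":-1}]' 40
python3 - <<'E'
from h import *
print(tool()[0]);iw=bot.read_camera("wrist");i2=bot.read_camera("side")
cv2.imwrite("pics/w11.png",np.hstack([iw[:300],cv2.resize(i2[140:260,140:260],(300,300))]))
E
```

```text
t: 27.85
eef_pos: [0.4112, 0.2968, 0.0558]
tool_rot: [0.708, -0.707, -0.001, -0.001]
contact_force: [-0.6, -0.9, 5.7]
gripper_width: 0.359
t: 28.6
eef_pos: [0.4112, 0.2975, 0.1822]
tool_rot: [0.708, -0.706, -0.002, -0.001]
contact_force: [-0.3, 0.3, -0.7]
gripper_width: 0.369
t: 29.43
eef_pos: [0.5693, 0.0769, 0.1774]
tool_rot: [-0.707, 0.708, -0.002, 0.0]
contact_force: [-0.6, 1.0, -1.0]
gripper_width: 0.367
t: 29.93
eef_pos: [0.5685, 0.0804, 0.0842]
tool_rot: [0.707, -0.707, -0.0, 0.001]
contact_force: [0.8, 0.9, -1.1]
gripper_width: 0.365
[0.5685 0.0804 0.0842]
```

View pics/w11.png

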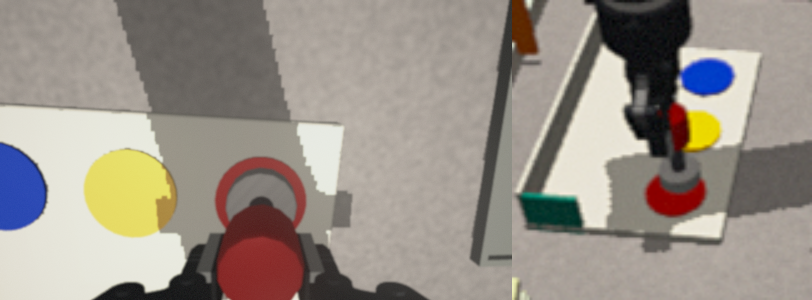

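Red's foot (261,195) sits concentrically over the red pad. Set down, release, then go to yellow.

```bash
python3 -m crank '[{"linear":[0,0.01,0],"dr":[0,0,0],"hand":-1},{"linear":[0,0.016,0],"dr":[0,0,0],"hand":-1},{"linear":[0,0.0195,0],"dr":[0,0,0],"hand":-1},{"linear":[0,0.0195,0],"dr":[0,0,0],"hand":-1},{"linear":[0,0.0195,0],"dr":[0,0,0],"hand":-1}]' 40
python3 -m crank '[{"linear":[0,0,0],"dr":[0,0,0],"hand":0},{"linear":[0,0,0],"dr":[0,0,0],"hand":0.4},{"linear":[0,0,0],"dr":[0,0,0],"hand":0.4},{"linear":[0,0,0],"dr":[0,0,0],"hand":0.4},{"linear":[0,0,0],"dr":[0,0,0],"hand":0.4},{"linear":[0,-0.02,0],"dr":[0,0,0],"hand":0.4},{"linear":[0,-0.05,0],"dr":[0,0,0],"hand":0.4},{"linear":[0,-0.085,0],"dr":[0,0,0],"hand":0.4},{"linear":[0,-0.11,0],"dr":[0,0,0],"hand":0.4}]' 40
python3 -m crank '[{"linear":[-0.01,0,0.025],"dr":[0,0,0],"hand":0.4},{"linear":[-0.022,0,0.055],"dr":[0,0,0],"hand":0.4},{"linear":[-0.034,0,0.085],"dr":[0,0,0],"hand":0.4},{"linear":[-0.046,0,0.115],"dr":[0,0,0],"hand":0.4},{"linear":[-0.058,0,0.145],"dr":[0,0,0],"hand":0.4},{"linear":[-0.07,0,0.175],"dr":[0,0,0],"hand":0.4},{"linear":[-0.08,0,0.2],"dr":[0,0,0],"hand":0.4},{"linear":[-0.086,0,0.217],"dr":[0,0,0],"hand":0.4},{"linear":[-0.086,0,0.217],"dr":[0,0,0],"hand":0.4},{"linear":[-0.086,0,0.217],"dr":[0,0,0],"hand":0.4}]' 40
python3 -m crank '[{"linear":[0,0,0],"dr":[0,0,0],"hand":0.4},{"linear":[0,0,0],"dr":[0,0,0],"hand":0.4}]' 40
python3 - <<'E'
from h import *
print(tool()[0]);C=cam("wrist");iw=bot.read_camera("wrist");cv2.imwrite("pics/raw12.png",iw)
for x in blobs(iw,"yellow",(200,100,320,250),amin=60)+blobs(iw,"red",(0,0,512,384),amin=60): print(x[0],x[1],x[2],atz(C,x[1],.075)[:2])
E
```

```text
t: 30.45
eef_pos: [0.5698, 0.0803, 0.0656]
tool_rot: [0.707, -0.707, -0.001, -0.0]
contact_force: [-1.8, 0.5, 6.1]
gripper_width: 0.368
t: 31.2
eef_pos: [0.5697, 0.0795, 0.1771]
tool_rot: [0.707, -0.707, -0.001, -0.0]
contact_force: [0.7, 0.1, -0.3]
gripper_width: 0.7
t: 32.03
eef_pos: [0.4825, 0.2974, 0.1746]
tool_rot: [-0.707, 0.707, 0.001, -0.001]
contact_force: [0.1, -0.1, 0.3]
gripper_width: 0.701
t: 32.2
eef_pos: [0.4838, 0.2948, 0.1747]
tool_rot: [-0.707, 0.707, -0.001, 0.001]
contact_force: [-0.2, -0.3, -0.2]
gripper_width: 0.708
[0.4838 0.2948 0.1747]
1022 [ 53.4521 256.636 ] [ 15 227  58  55] [0.5399 0.1317]
441 [  6.4444 279.8481] [  0 264  17  36] [0.5605 0.0902]
```

```bash
python3 -m crank '[{"linear":[0,0.03,0.001],"dr":[0,0,0],"hand":0.4},{"linear":[0,0.065,0.001],"dr":[0,0,0],"hand":0.4},{"linear":[0,0.1,0.001],"dr":[0,0,0],"hand":0.4},{"linear":[0,0.119,0.001],"dr":[0,0,0],"hand":0.4},{"linear":[0,0.119,0.001],"dr":[0,0,0],"hand":0.4},{"linear":[0,0.119,0.001],"dr":[0,0,0],"hand":-1},{"linear":[0,0.119,0.001],"dr":[0,0,0],"hand":-1},{"linear":[0,0.119,0.001],"dr":[0,0,0],"hand":-1},{"linear":[0,0.119,0.001],"dr":[0,0,0],"hand":-1},{"linear":[0,0.119,0.001],"dr":[0,0,0],"hand":-1}]' 40
python3 -m crank '[{"linear":[0,0,0],"dr":[0,0,0],"hand":-1},{"linear":[0,0,0],"dr":[0,0,0],"hand":-1},{"linear":[0,-0.01,0],"dr":[0,0,0],"hand":-1},{"linear":[0,-0.03,0],"dr":[0,0,0],"hand":-1},{"linear":[0,-0.06,0],"dr":[0,0,0],"hand":-1},{"linear":[0,-0.09,0],"dr":[0,0,0],"hand":-1},{"linear":[0,-0.12,0],"dr":[0,0,0],"hand":-1},{"linear":[0,-0.14,0],"dr":[0,0,0],"hand":-1},{"linear":[0,-0.14,0],"dr":[0,0,0],"hand":-1}]' 40
python3 -m crank '[{"linear":[0.005,0,-0.03],"dr":[0,0,0],"hand":-1},{"linear":[0.012,0,-0.065],"dr":[0,0,0],"hand":-1},{"linear":[0.02,0,-0.1],"dr":[0,0,0],"hand":-1},{"linear":[0.03,0,-0.135],"dr":[0,0,0],"hand":-1},{"linear":[0.04,0,-0.17],"dr":[0,0,0],"hand":-1},{"linear":[0.05,0,-0.205],"dr":[0,0,0],"hand":-1},{"linear":[0.06,0,-0.24],"dr":[0,0,0],"hand":-1},{"linear":[0.07,0,-0.27],"dr":[0,0,0],"hand":-1},{"linear":[0.078,0,-0.29],"dr":[0,0,0],"hand":-1},{"linear":[0.08,0,-0.301],"dr":[0,0,0],"hand":-1}]' 40
python3 -m crank '[{"linear":[0,0,0],"dr":[0,0,0],"hand":-1},{"linear":[0,0.03,0],"dr":[0,0,0],"hand":-1},{"linear":[0,0.06,0],"dr":[0,0,0],"hand":-1},{"linear":[0,0.09,0],"dr":[0,0,0],"hand":-1},{"linear":[0,0.11,0],"dr":[0,0,0],"hand":-1},{"linear":[0,0.11,0],"dr":[0,0,0],"hand":-1},{"linear":[0,0.11,0],"dr":[0,0,0],"hand":-1}]' 40
python3 - <<'E'
from h import *
print(tool()[0]);iw=bot.read_camera("wrist");i2=bot.read_camera("side")
cv2.imwrite("pics/w12.png",np.hstack([iw[:300],cv2.resize(i2[140:260,140:260],(280,300))]))
E
```

```text
t: 33.08
eef_pos: [0.4844, 0.2981, 0.0576]
tool_rot: [0.708, -0.706, -0.001, -0.001]
contact_force: [0.6, 0.3, 6.8]
gripper_width: 0.359
t: 33.83
eef_pos: [0.4852, 0.299, 0.2014]
tool_rot: [0.709, -0.705, -0.003, -0.002]
contact_force: [0.8, 0.7, -1.3]
gripper_width: 0.363
t: 34.67
eef_pos: [0.5635, -0.0074, 0.1955]
tool_rot: [-0.707, 0.708, -0.001, 0.001]
contact_force: [-0.4, -1.0, -1.4]
gripper_width: 0.36
t: 35.25
eef_pos: [0.562, -0.0015, 0.0851]
tool_rot: [0.707, -0.707, -0.0, 0.002]
contact_force: [0.3, 0.0, -2.2]
gripper_width: 0.365
[ 0.562  -0.0015  0.0851]
```

View pics/w12.png

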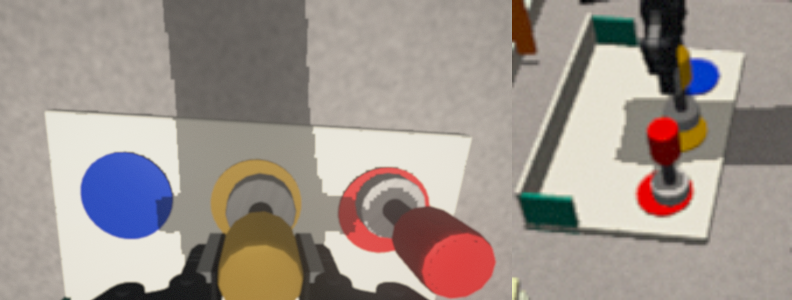

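Red stands wholly on its pad. Yellow's foot is about 2 mm to +y of its pad's centre, so I correct that, set it down and go to blue.

```bash
python3 -m crank '[{"linear":[0.001,0.009,-0.002],"dr":[0,0,0],"hand":-1},{"linear":[0.001,0.015,-0.002],"dr":[0,0,0],"hand":-1},{"linear":[0.001,0.0175,-0.002],"dr":[0,0,0],"hand":-1},{"linear":[0.001,0.0175,-0.002],"dr":[0,0,0],"hand":-1},{"linear":[0.001,0.0175,-0.002],"dr":[0,0,0],"hand":-1}]' 40
python3 -m crank '[{"linear":[0,0,0],"dr":[0,0,0],"hand":0},{"linear":[0,0,0],"dr":[0,0,0],"hand":0.4},{"linear":[0,0,0],"dr":[0,0,0],"hand":0.4},{"linear":[0,0,0],"dr":[0,0,0],"hand":0.4},{"linear":[0,0,0],"dr":[0,0,0],"hand":0.4},{"linear":[0,-0.02,0],"dr":[0,0,0],"hand":0.4},{"linear":[0,-0.05,0],"dr":[0,0,0],"hand":0.4},{"linear":[0,-0.085,0],"dr":[0,0,0],"hand":0.4},{"linear":[0,-0.11,0],"dr":[0,0,0],"hand":0.4}]' 40
python3 -m crank '[{"linear":[0,0,0.025],"dr":[0,0,0],"hand":0.4},{"linear":[0,0,0.06],"dr":[0,0,0],"hand":0.4},{"linear":[0,0,0.095],"dr":[0,0,0],"hand":0.4},{"linear":[0,0,0.13],"dr":[0,0,0],"hand":0.4},{"linear":[0,0,0.165],"dr":[0,0,0],"hand":0.4},{"linear":[0,0,0.2],"dr":[0,0,0],"hand":0.4},{"linear":[0,0,0.235],"dr":[0,0,0],"hand":0.4},{"linear":[-0.002,0,0.27],"dr":[0,0,0],"hand":0.4},{"linear":[-0.003,0,0.295],"dr":[0,0,0],"hand":0.4},{"linear":[-0.003,0,0.303],"dr":[0,0,0],"hand":0.4}]' 40
python3 -m crank '[{"linear":[0,0,0],"dr":[0,0,0],"hand":0.4},{"linear":[0,0,0],"dr":[0,0,0],"hand":0.4},{"linear":[0,0,0],"dr":[0,0,0],"hand":0.4}]' 40
python3 - <<'E'
from h import *
print(tool()[0]);C=cam("wrist");iw=bot.read_camera("wrist")
for x in blobs(iw,"blue",(200,100,320,250),amin=60): print(x[0],x[1],x[2],atz(C,x[1],.075)[:2])
E
```

```text
t: 35.77
eef_pos: [0.5642, -0.0055, 0.0682]
tool_rot: [0.707, -0.707, -0.0, 0.0]
contact_force: [0.4, 0.4, -0.8]
gripper_width: 0.361
t: 36.52
eef_pos: [0.5648, -0.0055, 0.1808]
tool_rot: [0.707, -0.707, -0.001, -0.0]
contact_force: [0.2, -0.0, -0.2]
gripper_width: 0.703
t: 37.35
eef_pos: [0.5593, 0.3038, 0.1782]
tool_rot: [0.708, -0.706, -0.002, 0.003]
contact_force: [-0.2, 0.7, 0.2]
gripper_width: 0.704
t: 37.6
eef_pos: [0.5617, 0.295, 0.1782]
tool_rot: [-0.707, 0.708, -0.001, 0.001]
contact_force: [-0.4, -0.5, 0.3]
gripper_width: 0.701
[0.5617 0.295  0.1782]
1365 [265.5897 184.1465] [245 164  42  42] [0.5599 0.2991]
```

```bash
python3 -m crank '[{"linear":[-0.001,0.03,0.003],"dr":[0,0,0],"hand":0.4},{"linear":[-0.001,0.065,0.003],"dr":[0,0,0],"hand":0.4},{"linear":[-0.001,0.1,0.003],"dr":[0,0,0],"hand":0.4},{"linear":[-0.001,0.122,0.003],"dr":[0,0,0],"hand":0.4},{"linear":[-0.001,0.122,0.003],"dr":[0,0,0],"hand":0.4},{"linear":[-0.001,0.122,0.003],"dr":[0,0,0],"hand":-1},{"linear":[-0.001,0.122,0.003],"dr":[0,0,0],"hand":-1},{"linear":[-0.001,0.122,0.003],"dr":[0,0,0],"hand":-1},{"linear":[-0.001,0.122,0.003],"dr":[0,0,0],"hand":-1},{"linear":[-0.001,0.122,0.003],"dr":[0,0,0],"hand":-1}]' 40
python3 -m crank '[{"linear":[0,0,0],"dr":[0,0,0],"hand":-1},{"linear":[0,0,0],"dr":[0,0,0],"hand":-1},{"linear":[0,-0.01,0],"dr":[0,0,0],"hand":-1},{"linear":[0,-0.03,0],"dr":[0,0,0],"hand":-1},{"linear":[0,-0.06,0],"dr":[0,0,0],"hand":-1},{"linear":[0,-0.09,0],"dr":[0,0,0],"hand":-1},{"linear":[0,-0.12,0],"dr":[0,0,0],"hand":-1},{"linear":[0,-0.15,0],"dr":[0,0,0],"hand":-1},{"linear":[0,-0.165,0],"dr":[0,0,0],"hand":-1},{"linear":[0,-0.165,0],"dr":[0,0,0],"hand":-1}]' 40
python3 -m crank '[{"linear":[0,0,-0.03],"dr":[0,0,0],"hand":-1},{"linear":[0,0,-0.065],"dr":[0,0,0],"hand":-1},{"linear":[0,0,-0.1],"dr":[0,0,0],"hand":-1},{"linear":[0,0,-0.135],"dr":[0,0,0],"hand":-1},{"linear":[0,0,-0.17],"dr":[0,0,0],"hand":-1},{"linear":[0,0,-0.205],"dr":[0,0,0],"hand":-1},{"linear":[0,0,-0.24],"dr":[0,0,0],"hand":-1},{"linear":[0,0,-0.275],"dr":[0,0,0],"hand":-1},{"linear":[0,0,-0.31],"dr":[0,0,0],"hand":-1},{"linear":[0,0,-0.34],"dr":[0,0,0],"hand":-1}]' 40
python3 -m crank '[{"linear":[0,0,-0.025],"dr":[0,0,0],"hand":-1},{"linear":[-0.002,0,-0.045],"dr":[0,0,0],"hand":-1},{"linear":[-0.002,0.01,-0.048],"dr":[0,0,0],"hand":-1},{"linear":[-0.002,0.03,-0.048],"dr":[0,0,0],"hand":-1},{"linear":[-0.002,0.06,-0.048],"dr":[0,0,0],"hand":-1},{"linear":[-0.002,0.09,-0.048],"dr":[0,0,0],"hand":-1},{"linear":[-0.002,0.12,-0.048],"dr":[0,0,0],"hand":-1},{"linear":[-0.002,0.137,-0.048],"dr":[0,0,0],"hand":-1},{"linear":[-0.002,0.137,-0.048],"dr":[0,0,0],"hand":-1},{"linear":[-0.002,0.137,-0.048],"dr":[0,0,0],"hand":-1}]' 40
python3 - <<'E'
from h import *
print(tool()[0]);iw=bot.read_camera("wrist");i2=bot.read_camera("side")
cv2.imwrite("pics/w13.png",np.hstack([iw[:300],cv2.resize(i2[140:260,140:260],(280,300))]))
E
```

```text
t: 38.48
eef_pos: [0.5615, 0.3008, 0.0584]
tool_rot: [0.708, -0.707, -0.001, -0.001]
contact_force: [-0.0, -1.1, 7.2]
gripper_width: 0.364
t: 39.32
eef_pos: [0.562, 0.3019, 0.2267]
tool_rot: [0.709, -0.705, -0.003, -0.002]
contact_force: [0.6, 0.5, -0.8]
gripper_width: 0.364
t: 40.15
eef_pos: [0.5589, -0.0421, 0.2204]
tool_rot: [-0.707, 0.707, -0.001, -0.0]
contact_force: [0.1, -0.7, -1.1]
gripper_width: 0.368
t: 40.98
eef_pos: [0.5571, -0.0866, 0.083]
tool_rot: [0.707, -0.707, 0.001, 0.002]
contact_force: [-0.3, 0.4, -0.8]
gripper_width: 0.364
[ 0.5571 -0.0866  0.083 ]
```

The picture limit is reached, so I continue with numbers. The TCP is within 2 mm of the blue pad's position (0.558,-0.0885). Setting down.

```bash
python3 -m crank '[{"linear":[0.001,0.008,-0.001],"dr":[0,0,0],"hand":-1},{"linear":[0.001,0.012,-0.001],"dr":[0,0,0],"hand":-1},{"linear":[0.001,0.0145,-0.001],"dr":[0,0,0],"hand":-1},{"linear":[0.001,0.0145,-0.001],"dr":[0,0,0],"hand":-1},{"linear":[0.001,0.0145,-0.001],"dr":[0,0,0],"hand":-1}]' 40
python3 -m crank '[{"linear":[0,0,0],"dr":[0,0,0],"hand":0},{"linear":[0,0,0],"dr":[0,0,0],"hand":0.4},{"linear":[0,0,0],"dr":[0,0,0],"hand":0.4},{"linear":[0,0,0],"dr":[0,0,0],"hand":0.4},{"linear":[0,0,0],"dr":[0,0,0],"hand":0.4},{"linear":[0,-0.02,0],"dr":[0,0,0],"hand":0.4},{"linear":[0,-0.05,0],"dr":[0,0,0],"hand":0.4},{"linear":[0,-0.085,0],"dr":[0,0,0],"hand":0.4},{"linear":[0,-0.12,0],"dr":[0,0,0],"hand":0.4},{"linear":[0,-0.15,0],"dr":[0,0,0],"hand":0.4}]' 40
python3 -m crank '[{"linear":[0,0,0.03],"dr":[0,0,0],"hand":0.4},{"linear":[0,0,0.06],"dr":[0,0,0],"hand":0.4},{"linear":[0,0,0.09],"dr":[0,0,0],"hand":0.4},{"linear":[-0.02,0,0.09],"dr":[0,0,0],"hand":0.4},{"linear":[-0.03,0,0.09],"dr":[0,0,0],"hand":0.4},{"linear":[-0.03,0,0.09],"dr":[0,0,0],"hand":0.4},{"linear":[-0.03,0,0.09],"dr":[0,0,0],"hand":0.4}]' 40
python3 - <<'E'
from h import *
print(tool()[0])
I={c:bot.read_camera(c) for c in("wrist","side","top")}
for c in I:
  C=cam(c);h=cv2.cvtColor(I[c],cv2.COLOR_BGR2HSV);print(c)
  for n in("red","yellow","blue"):
    for r in bot.place_of(c,"stamp_"+n)[:2]: print("  stamp",n,round(r["score"],2),atz(C,r["xy"],.015)[:2])
    for x in blobs(I[c],n,(0,0,512,384),amin=40)[:3]:
      e=cv2.minEnclosingCircle(cv2.findNonZero(x[3].astype(np.uint8)))[0]
      print("   blob",n,x[0],x[1],"pad",atz(C,e,.015)[:2],"knob",atz(C,x[1],.085)[:2])
C=cam("side")
for r in bot.place_of("side","packet")[:3]+bot.place_of("side","mug")[:1]: print(r["score"],r["xy"],atz(C,r["xy"],.003)[:2])
E
```

```text
t: 41.5
eef_pos: [0.5593, -0.0885, 0.0698]
tool_rot: [0.707, -0.707, -0.0, 0.0]
contact_force: [-0.2, 0.4, -2.0]
gripper_width: 0.364
t: 42.33
eef_pos: [0.5595, -0.0886, 0.2222]
tool_rot: [-0.707, 0.707, 0.001, 0.0]
contact_force: [0.8, 0.6, -0.5]
gripper_width: 0.698
t: 42.92
eef_pos: [0.5292, 0.0003, 0.22]
tool_rot: [-0.707, 0.707, -0.0, 0.001]
contact_force: [0.8, 0.1, 1.0]
gripper_width: 0.698
[0.5292 0.0003 0.22  ]
wrist
  stamp red 0.96 [0.5657 0.083 ]
   blob red 997 [356.7713 218.4855] pad [0.5951 0.1056] knob [0.5683 0.0848]
   blob red 713 [326.2819 196.2062] pad [0.5695 0.0807] knob [0.5479 0.0571]
  stamp yellow 0.68 [ 0.5624 -0.0052]
  stamp blue 0.88 [ 0.5534 -0.0912]
   blob blue 1934 [164.6443 199.7425] pad [ 0.5689 -0.0999] knob [ 0.5508 -0.0815]
side
  stamp red 0.55 [0.5523 0.0898]
   blob red 450 [286.2467 173.7622] pad [ 0.3693 -0.0821] knob [ 0.3731 -0.005 ]
   blob red 223 [204.7578 195.7444] pad [0.58   0.0129] knob [0.5616 0.0784]
   blob red 165 [202.3636 219.2848] pad [0.5683 0.0815] knob [0.5559 0.1498]
  stamp yellow 0.91 [ 0.5616 -0.0155]
  stamp blue 0.6 [ 0.5513 -0.095 ]
   blob blue 160 [217.6813 149.7812] pad [ 0.5692 -0.1767] knob [ 0.5532 -0.0911]
   blob blue 59 [  9.1695 380.5254] pad [0.851  0.4722] knob [0.8065 0.4924]
top
0.94 [244.7, 124.4] [ 0.5024 -0.3258]
0.78 [348.9, 288.3] [0.2387 0.2555]
0.75 [320.3, 133.8] [ 0.2624 -0.2846]
0.84 [283.0, 225.5] [0.3773 0.0913]
```

Everything is placed. Move the arm clear, then measure the visible pad margin round each foot: 10 mm everywhere if centred.

```bash
python3 - <<'E'
from h import *
open('/dev/null')
E
cat > gap.py <<'E'
from h import *
P=dict(red=(.568,.0805),yellow=(.563,-.004),blue=(.558,-.0885))
H=dict(red=[(0,8),(172,180)],yellow=[(15,34)],blue=[(105,130)])
import sys
for c in sys.argv[1:]:
  im=bot.read_camera(c);C=cam(c);h=cv2.cvtColor(cv2.resize(im,None,fx=3,fy=3,interpolation=cv2.INTER_LINEAR),cv2.COLOR_BGR2HSV)
  for n,p in P.items():
    m=np.zeros(h.shape[:2],np.uint8)
    for a,b in H[n]: m|=cv2.inRange(h,(a,110,30),(b,255,255))
    g=[]
    for t in range(0,360,30):
      v=[]
      for r in np.arange(.010,.036,.0005):
        u=proj(C,[p[0]+r*np.cos(np.radians(t)),p[1]+r*np.sin(np.radians(t)),.015])*3+1
        u=u.round().astype(int);v.append(m[u[1],u[0]]>0 if 0<=u[0]<1536 and 0<=u[1]<1152 else False)
      k=np.flatnonzero(v);g.append((10+k[0]/2,10+k[-1]/2) if len(k) else None)
    print(c,n,[f"{t}:{a[0]:.0f}-{a[1]:.0f}" if a else f"{t}:-" for t,a in zip(range(0,360,30),g)])
E
python3 -m crank '[{"linear":[0,0,0.03],"dr":[0,0,0],"hand":0.4},{"linear":[0,0,0.06],"dr":[0,0,0],"hand":0.4},{"linear":[0,0,0.095],"dr":[0,0,0],"hand":0.4},{"linear":[0,0,0.13],"dr":[0,0,0],"hand":0.4},{"linear":[0,0,0.165],"dr":[0,0,0],"hand":0.4},{"linear":[0,0,0.2],"dr":[0,0,0],"hand":0.4},{"linear":[0,0,0.235],"dr":[0,0,0],"hand":0.4},{"linear":[0,0,0.27],"dr":[0,0,0],"hand":0.4},{"linear":[0,0,0.3],"dr":[0,0,0],"hand":0.4},{"linear":[0,0,0.3],"dr":[0,0,0],"hand":0.4}]' 40
python3 gap.py top side
python3 - <<'E'
from h import *
im=bot.read_camera("top");C=cam("top");h=cv2.cvtColor(im,cv2.COLOR_BGR2HSV)
print("mug",[ (r["xy"],atz(C,r["xy"],0)[:2]) for r in bot.place_of("top","mug")[:1]])
for n in ("red","yellow","blue"):
  for x in blobs(im,n,(185,60,320,160))[:2]: print(n,x[0],x[1],"knob",atz(C,x[1],.085)[:2])
o=cv2.inRange(h,(5,60,60),(22,255,255));o[:,:366]=0;o[:,420:]=0;o[:115]=0;o[212:]=0
print("packet top z.041",[atz(C,p,.041)[:2] for p in cv2.boxPoints(cv2.minAreaRect(cv2.findNonZero(o)))])
E
```

```text
t: 44.45
eef_pos: [0.5269, 0.31, 0.2196]
tool_rot: [0.709, -0.706, -0.003, 0.004]
contact_force: [-0.3, 0.6, 0.0]
gripper_width: 0.699
top red ['0:10-30', '30:10-35', '60:10-30', '90:10-30', '120:10-31', '150:10-30', '180:26-31', '210:25-30', '240:21-30', '270:18-30', '300:10-29', '330:10-29']
top yellow ['0:10-36', '30:10-28', '60:10-30', '90:10-30', '120:20-30', '150:22-30', '180:23-30', '210:22-30', '240:10-29', '270:10-30', '300:10-29', '330:10-34']
top blue ['0:10-28', '30:10-29', '60:17-30', '90:19-30', '120:21-30', '150:24-30', '180:26-30', '210:24-30', '240:10-29', '270:10-30', '300:10-34', '330:10-36']
side red ['0:-', '30:-', '60:20-32', '90:16-32', '120:20-30', '150:22-30', '180:23-30', '210:28-28', '240:-', '270:35-36', '300:-', '330:-']
side yellow ['0:-', '30:-', '60:-', '90:18-21', '120:16-31', '150:18-30', '180:20-29', '210:24-30', '240:-', '270:-', '300:-', '330:-']
side blue ['0:-', '30:-', '60:-', '90:23-24', '120:17-29', '150:20-28', '180:23-28', '210:27-28', '240:-', '270:-', '300:-', '330:-']
mug []
red 452 [210.75   127.1814] knob [0.5547 0.0759]
yellow 409 [250.6284 129.4034] knob [ 0.5499 -0.0023]
blue 402 [290.8756 130.8259] knob [ 0.5468 -0.0814]
packet top z.041 [array([ 0.4383, -0.2902]), array([ 0.5565, -0.2943]), array([ 0.5563, -0.341 ]), array([ 0.438 , -0.3364])]
```

Run:
```python
from h import *
a=cv2.imread("pics/side0.png");b=bot.read_camera("side");t0=cv2.imread("pics/top0.png");t=bot.read_camera("top")
def shift(x,y,r):
    x0,y0,x1,y1=r;g=lambda i:cv2.cvtColor(i,cv2.COLOR_BGR2GRAY)
    m=cv2.matchTemplate(g(y),g(x)[y0:y1,x0:x1],cv2.TM_CCOEFF_NORMED);_,s,_,p=cv2.minMaxLoc(m);return s,p[0]-x0,p[1]-y0
print("mug side",shift(a,b,(258,186,303,240)),"top",shift(t0,t,(180,190,232,240)))
print("turq",shift(t0,t,(95,262,162,316)),shift(t0,t,(374,237,412,304)))
```

```text
mug side (0.8226209282875061, 0, 0) top (0.861072838306427, 0, 0)
turq (0.7952157258987427, 0, 0) (0.9983786344528198, 0, 0)
```

The mug and both look-alikes have not moved. Handing in.

```bash
python3 -c "
from station import bot
print(bot.get_obs()['t']);print(bot.hand_in())"
```

```text
44.75
the job is handed in; nothing more can be done
None
```

The job is done and handed in at 44.8 s of the 136 s allowed. All three stamps went upright into the grey tray first. The orange packet then went onto the mat, and each stamp was stood back on its own colour.

- **Packet:** it lies flat inside the white outline. Its measured centre is about (0.497, -0.316) against an outline centre of (0.496, -0.316), so there is about 15 mm of room on every side.
- **Stamps:** the pad rims show outside the feet wherever the cameras can see them. The feet sit about 3–5 mm off the pad centres, towards the robot. The smallest margin, for red and blue, is about 4 mm in the top view and about 7 mm in the side view, so the two disagree by a few millimetres. The far sides of the pads were partly hidden.
- **Blue stamp:** the picture limit ran out before it was set down. I checked it by numbers only.
- **Bystanders:** image matching put the mug and both turquoise look-alikes at zero pixel shift. The network read the mug about 1 cm off its first side-view reading and missed it in the last top view. I took that as detector noise.
- **Forces:** wrist-force readings stayed below about 10 N, and the arm was clear of everything at hand-in.

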